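Build up the cutting spindle and power it

TASK

Get the bench cutter ready: swing its guard arm well clear of the shaft, then stack the parts laid out on the table onto the shaft in this order from the bottom: bearing, grinding wheel, spacer tube, cutting disc, washer, and the brass clamp nut (flange down) last; skip any that are not there. When the stack is complete swing the guard back over it fully home against its stop, and only then push the black power plug fully down into its socket. Leave the other things on the table where they are and do not knock the bottle over.

Things in the scene. Friction and masses are not known exactly. Their poses are not given: they have to be found in the camera images.
- stand: fixed spindle stand: grey round base 90 mm across and 20 mm high carrying an upright steel shaft, 20 mm diameter, from the base's top (20 mm above the table) to a tapered tip (taper from 100 to 112 mm above the table, down to 8 mm diameter). Origin on the shaft axis at table level, z up. A 32 mm hinge post stands 140 mm from the shaft, at 60 deg counter-clockwise from the stand's own x axis, joined to the base by a 16 mm high bar.
- shaft_tip (a point): top of the shaft, on its axis, 112 mm above the table
- guard (a joint): hinge angle of the guard arm (rad) about the vertical post: 0 = home against its stop, guard plate centred over the shaft; it grows clockwise seen from above to 1.5 at the other stop, the arm then being well clear on the robot's left; past about 1.0 it is clear. Starts at 0 to 0.25. Light friction (about 1 N at the handle); it stays where left. The arm, 147 mm high at its upper face (underside 131 mm), carries a clear round plate 84 mm across.
- guard_handle (a point): middle of the upper half of the guard's handle: an upright black round grip, 18 mm diameter, on the free end of the arm 200 mm from the hinge axis, spanning 147 to 197 mm above the table; this point is 177 mm high
- guard_hinge (a point): point on the guard's vertical hinge axis, 147 mm above the table (fixed)
- bearing: ball bearing, 66 mm outside diameter, 16 mm high, bright steel with a dark ring between two races; bore 24 mm right through; origin at the centre of its underside, z along its axis. Goes first, down on the stand's base.
- wheel: May be absent. grinding wheel, stone grey with a dark hub, 58 mm outside diameter, 18 mm high; bore 24 mm right through; origin at the centre of its underside, z along its axis. 
- spacer: May be absent. spacer tube, plain aluminium, 40 mm outside diameter, 18 mm high; bore 24 mm right through; origin at the centre of its underside, z along its axis. 
- disc: May be absent. cutting disc, thin, dark with a brown paper centre, 68 mm outside diameter, 8 mm high; bore 24 mm right through; origin at the centre of its underside, z along its axis. 
- washer: May be absent. plain steel washer, 48 mm outside diameter, 8 mm high; bore 24 mm right through; origin at the centre of its underside, z along its axis. 
- nut: brass clamp nut: ribbed round body 44 mm diameter on a flange 60 mm across and 6 mm thick at its lower end, 26 mm high in all; bore 24 mm right through; origin at the centre of its underside, z along its axis. Goes last, flange down.
- plug: black power plug block, 36 x 50 mm in plan (own x, y) and 66 mm high, standing upright; origin at the centre of its underside. Either way round fits.
- socket: fixed grey socket block 66 x 80 x 34 mm with a rectangular well 39 x 53 mm (own x, y), 26 mm deep, mouth chamfered by 4 mm at the top, 34 mm above the table; origin under the well's centre at table level. The plug stands on the well's floor, 8 mm above the table, when fully home.
- bottle: clear bottle 64 mm across, 200 mm high, standing on the left at the back; origin under its centre; leave alone
- bottle_cap: small black cap 30 mm across, 12 mm high; leave alone
- pliers: blue-handled pliers about 150 mm long, 16 mm high, lying on the left; origin near the middle of the length; leave alone
- marker: marker pen, 130 x 13 mm, lying at the far side across the robot's view; origin at its middle; leave alone
- rotary_tool: grey hand-held rotary tool lying on the left, about 210 mm long, 46 mm high; origin under the middle of its 140 mm grip; leave alone
Things that resemble listed ones, but are neither listed nor needed, are in the scene too. Leave any green look-alike of the disc alone.

How it is judged:
On the way, in this order (a step that is already met when the one before it is completed fails the run):
1. the guard is swung clear of the shaft (joint past 1.0 rad) (value of joint guard above 1 rad), for 0.2 s.
2. all the parts that are there are on the shaft in order, the nut on top (z of bearing in the frame of stand below 0.026 m and horizontal distance between each of bearing, wheel, spacer, disc, washer, nut and shaft_tip below 0.006 m and angle between each of bearing, wheel, spacer, disc, washer, nut's own z axis and vertical below 0.12 rad and z of each of bearing, wheel, spacer, disc, washer, nut in the frame of stand below 0.092 m and z of bearing in the frame of wheel below -0.005 m and z of each of bearing, wheel in the frame of spacer below -0.005 m and z of each of bearing, wheel, spacer in the frame of disc below -0.005 m and z of each of bearing, wheel, spacer, disc in the frame of washer below -0.005 m and z of each of bearing, wheel, spacer, disc, washer in the frame of nut below -0.005 m), for 0.3 s.
3. the guard is back home over the stack (value of joint guard below 0.1 rad), for 0.2 s.
4. the plug is fully down in the socket (horizontal distance between plug and socket below 0.005 m and z of plug in the frame of socket below 0.013 m and angle between the x axis of plug and the x axis of socket, either way round below 0.12 rad and angle between plug's own z axis and vertical below 0.1 rad), for 0.2 s.
At the end, for the whole second after the job is handed in: Parts present are on the shaft in order, flat (0.12 rad), centred (6 mm), bearing within 6 mm of the base, nut underside below 92 mm, origins 5 mm apart in height; guard below 0.10 rad; plug within 5 mm of the well's floor and centre, aligned to 0.12 rad; all at rest (all of step 2 and all of step 4 and value of joint guard below 0.1 rad and linear speed of each of bearing, wheel, spacer, disc, washer, nut, plug below 0.03 m/s); the robot touches nothing.
It fails at once if the bottle is knocked over (angle between bottle's own z axis and vertical above 0.6 rad).
It fails at once if a thing to be left alone is pushed more than 60 mm (distance of any of bottle, bottle_cap, pliers, marker, rotary_tool from where it was at the start of the episode above 0.06 m).
Of wheel, spacer, disc, washer only 2 to 4 are there at a start; the rules pass over those that are not, and their reading is None.
At some moment in a run one of bearing, wheel, nut may be knocked a few centimetres aside while the robot is not near it.
Once in a run the grip may slacken for a moment while it holds something.
It also fails if it takes over 210 s, if anything falls off the work surface, if the arm or the gripper's body presses on something with over 40 N, if the wrist force passes 120 N, or if a joint passes its speed limit or range.

ROBOT

A 6-joint arm with a two-finger parallel gripper is mounted at the origin on the work surface. World frame = base frame: x ahead of the robot, y to its left, z up, the work surface at z = 0. Lengths are in m, angles in rad, forces in N, time in s.
With the tool pointing down it reaches from about 0.35 to 0.775 m from the base axis. Payload 7.3 kg.
Tool frame: the origin (TCP) lies on the front face of the gripper's body, between the roots of the fingers; the fingertips stand 66 mm ahead of it and the grasp point (between the pads) lies 47 mm ahead of it; z points along the fingers, y is the direction in which the jaws open and shut (so a half turn about z gives the same grasp; the last joint's range is limited). The gripper opens to 92 mm and grips with 3 to 60 N. Pads are 19 mm wide; open, the fingers measure 130 mm over their backs; the gripper's body (75 mm by 190 mm) begins 47 mm behind the grasp point.
Start: joints at [-1.447, 0.342, 1.524, -0, 1.275, -0.146], TCP at [0.14, -0.506, 0.292] pointing down, gripper open.
Joint ranges: [-2.53, 2.53], [-0.77, 2.02], [0.04, 2.7], [-1, 4.14], [0.28, 2.66], [-3.11, 3.11]. Speed limits (rad/s): [2.57, 2.57, 3.14, 3.14, 3.14, 3.14].

INTERFACE

Orientations are given as [roll, pitch, yaw] about the fixed x, y, z axes, in that order (R = Rz(yaw) Ry(pitch) Rx(roll)).
In Python, from cell import observe, read_camera, hand_in, search_frame, tip_of gives the robot as it stands. The module is installed in compiled form; this text tells all that it offers.
- The arm moves only by the tool apply_moves, never from a script. Its argument "motion" is a list of rows, each an object with "offset": the shift along the tool's x, y, z in mm, a list of three; "rotation": the turn, a rotation vector about the tool's x, y, z in rad, a list of three. In form: [{"offset": [x, y, z], "rotation": [rx, ry, rz]}, ...]. A call has 1 to 12 rows; each row shifts and turns the pose as measured when the row begins, along the tool's axes as they then stand; what a row does not reach is not made up. A row lasts 1/12 s, in which the tool goes at most 41.7 mm and 7.16 degrees, less where a joint would pass 70% of its speed; a pose out of reach is approached as far as the arm can. A call with a gripper value outside its range is refused whole. "grip" is the closure, from 0 (fully open) to 1 (shut), set as the call begins (left out, the last holds). The fingers move at their own pace and stop on an object; "grip_force" is the grip in N (left out, the last holds). Time passes only in rows, so rows that do not move let the fingers close. It gives the time, the measured TCP pose, the force and the opening at its end, in the units of the state.
- observe(): the state, without advancing time (a new reading comes with each control period).
- read_camera(name): name is "scene" or "top"; returns a dict with "img" (384x512x3 uint8, red, green, blue), "camera_matrix" (3x3 intrinsics, pixels), "D" ([k1, k2, p1, p2, k3] as OpenCV has them; the pictures are not rectified), "R" (3x3) and "t" (3): a world point X has camera coordinates R X + t. Camera axes: x right, y down, z forward; pixel columns grow to the right and rows downward; lengths in m; the calibration is good to about 2 mm. A picture is of the moment at which its call begins. There is no depth.
- hand_in(): hands the job in, once; it reports no verdict.
Trained networks look in a picture, given as the dict that the camera call returned (one of the last four; its "shot" number tells which), for a name from the list of things; names that differ only in an ending like _2 or _b are one class to them, and where a whole thing is asked for, a point or a joint stands for the part that bears it (a point fixed in the world has none). Each returns a list of dicts, best first, with "score" (0 to 1); they miss things now and then, are a little off and sometimes report something else, mostly with a low value. They report only what shows in the picture. A call takes as long as a camera call. They do not tell look-alikes from the thing itself.
- search_frame(query, picture): "location" ([x, y, z] in m, in world coordinates, good to about 4 mm: the middle of the surface that is visible of it).
- tip_of(query, picture): "location" ([x, y, z] in m, in world coordinates, good to about 4 mm: a listed point, or the origin of a listed thing).
The state is a dict: "time": time; "qpos": joint angles; "qvel": joint speeds; "joint_efforts": joint torques, N m; "tool_pos": TCP position; "tool_rot": TCP orientation; "contact_force": force on the tool from outside, world axes, zero at the start; "torque": the same for the moment, N m; "opening": finger opening in m.
Only numpy, scipy, OpenCV 4.12 (cv2) and the standard library are available. Lean on these libraries where they do the work, as an engineer would, in place of code of your own. Each camera call takes 0.05 s, during which the arm holds its last target.

## Working session

There is one attempt and no reset: what is moved stays moved. The work goes in short steps, Python scripts to look and compute and a tool call to move; the robot and the scene stay as the last step left them, time stands still between calls to the robot, and variables do not carry over. Pictures are saved under pics/ and viewed, and the job is handed in when it is done.

Besides the shell and the picture viewer there is one more tool, called after "Request:" as a command line: name --argument value ..., lists and objects as JSON in quotes. apply_moves: Moves the arm, as the interface text tells. Its arguments: {"type":"object","properties":{"motion":{"type":"array"},"grip":{"type":"number"},"grip_force":{"type":"number"}},"required":["motion"]}

```bash
mkdir -p pics; ls; python3 - <<'E'
from cell import *
import cv2
s=observe()
for k,v in s.items(): print(k,v)
for n in("scene","top"):
    p=read_camera(n)
    cv2.imwrite(f"pics/{n}0.png",cv2.resize(p["img"][:,:,::-1],(800,600),interpolation=cv2.INTER_CUBIC))
    print(n,p["shot"],p["camera_matrix"],p["D"],p["R"],p["t"])
E
```

```text
pics
time 0.0
qpos [-1.44702508e+00  3.42719956e-01  1.52503199e+00 -3.22093095e-06
  1.27538393e+00 -1.45988758e-01]
qvel [ 7.48742123e-04 -2.36091324e-04 -1.10480652e-03  6.62901165e-04
  7.76412106e-05  6.98338412e-04]
joint_efforts [ 4.07984935e-04 -4.31239879e+01 -2.44221836e+01  7.17899948e-02
  5.61776175e-02 -1.31488609e-04]
tool_pos [ 0.13990026 -0.50569502  0.29154109]
tool_rot [-3.14006540e+00 -2.21446458e-04  2.69760772e-01]
contact_force [-0.84625466 -0.27292838  0.08342859]
torque [ 0.02769275  0.00564623 -0.01378319]
opening 0.09167888654195787
scene 1 [[361.2967785    0.         249.91086753]
 [  0.         361.2967785  188.67955276]
 [  0.           0.           1.        ]] [0.03753194 0.         0.         0.         0.        ] [[ 0.33265888  0.9429781   0.01141818]
 [ 0.78338591 -0.26957757 -0.56003076]
 [-0.52501866  0.19524404 -0.82839313]] [-0.24144587 -0.33405833  1.57567231]
top 2 [[380.50180721   0.         249.00265093]
 [  0.         380.50180721 190.94738547]
 [  0.           0.           1.        ]] [0.01187048 0.         0.         0.         0.        ] [[ 0.00686984 -0.99979076 -0.01926762]
 [-0.99384451 -0.00469591 -0.11068438]
 [ 0.11057074  0.0199094  -0.99366882]] [0.06912759 0.53779336 1.32412405]
```

View pics/scene0.png

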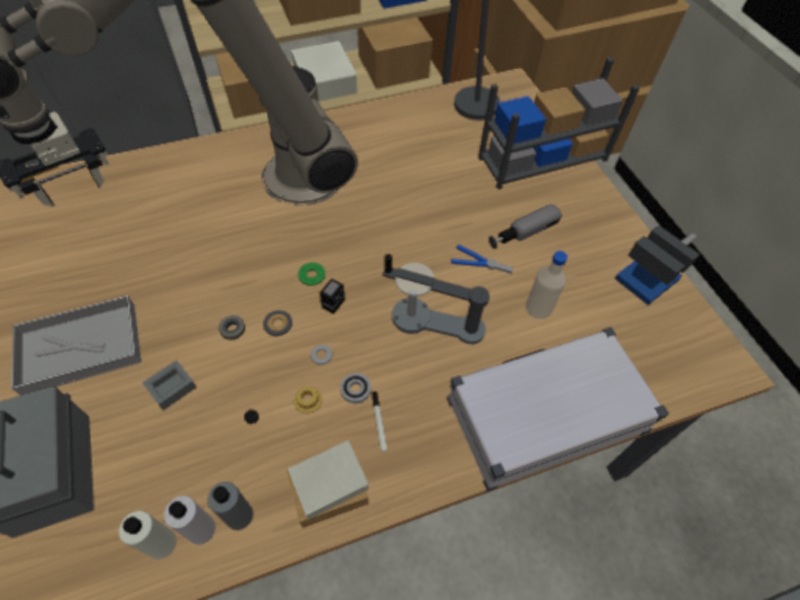

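View pics/top0.png

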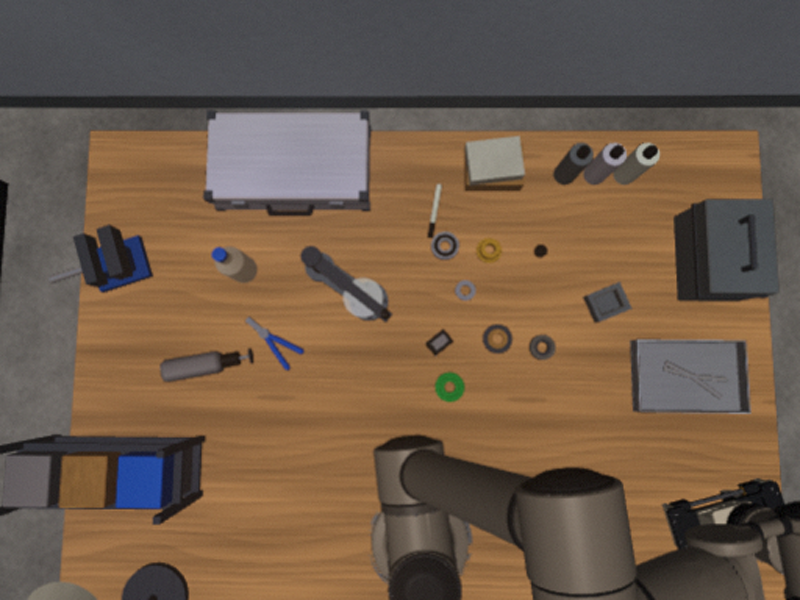

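```bash
cat > h.py <<'E'
import numpy as np, cv2
from cell import *
def grab(n): return read_camera(n)
def proj(p,X):
    X=np.atleast_2d(np.array(X,float)); r,_=cv2.Rodrigues(np.array(p["R"]))
    q,_=cv2.projectPoints(X,r,np.array(p["t"],float),np.array(p["camera_matrix"]),np.array(p["D"],float)); return q[:,0]
def back(p,uv,z):
    uv=np.array(uv,float).reshape(-1,1,2)
    n=cv2.undistortPoints(uv,np.array(p["camera_matrix"]),np.array(p["D"],float))[:,0]
    R=np.array(p["R"]);t=np.array(p["t"]);C=-R.T@t
    d=np.c_[n,np.ones(len(n))]@R
    return C+d*((z-C[2])/d[:,2])[:,None]
E
python3 - <<'E'
from h import *
for n in("top","scene"):
    p=grab(n)
    for k in "stand shaft_tip guard guard_handle guard_hinge bearing wheel spacer disc washer nut plug socket bottle bottle_cap pliers marker rotary_tool".split():
        for f in (tip_of,search_frame):
          try: r=f(k,p)
          except Exception as e: print(n,k,e); continue
          for d in r[:4]:
            print(n,f.__name__,k,round(d["score"],2),np.round(d["location"],3),np.round(proj(p,d["location"])[0]))
print(observe()["time"])
E
```

```text
top call stand 0.92 [ 0.538  0.118 -0.001] [236. 192.]
top call stand 0.92 [0.561 0.15  0.143] [225. 180.]
top call stand 0.39 [0.603 0.404 0.136] [149. 167.]
top call shaft_tip 0.68 [0.535 0.115 0.113] [236. 189.]
top call shaft_tip 0.67 [0.556 0.149 0.148] [225. 181.]
top guard it knows: bearing, bottle, bottle_cap, disc, guard_handle, guard_hinge, marker, nut, pliers, plug, rotary_tool, shaft_tip, socket, spacer, stand, washer, wheel
top call guard_handle 0.98 [0.488 0.073 0.178] [248. 201.]
top call guard_handle 0.19 [ 0.452 -0.176  0.001] [318. 216.]
top call guard_handle 0.77 [0.544 0.142 0.146] [227. 185.]
top call guard_handle 0.3 [0.604 0.405 0.134] [149. 167.]
top call guard_hinge 0.7 [0.618 0.232 0.145] [200. 163.]
top call guard_hinge 0.39 [ 0.656 -0.162 -0.002] [313. 160.]
top call guard_hinge 0.37 [0.382 0.519 0.002] [125. 234.]
top call guard_hinge 0.76 [0.558 0.148 0.148] [225. 180.]
top call guard_hinge 0.62 [0.545 0.14  0.146] [228. 185.]
top call guard_hinge 0.36 [ 0.454 -0.178  0.006] [319. 215.]
top call bearing 0.73 [ 0.663 -0.064  0.017] [287. 157.]
top call be
[... 4080 characters left out ...]
ottle 0.64 [ 0.753 -0.038  0.014] [241. 269.]
scene call bottle_cap 0.53 [ 0.655 -0.279 -0.001] [162. 267.]
scene call bottle_cap 0.41 [ 0.656 -0.28   0.008] [161. 267.]
scene call pliers 0.48 [ 0.451  0.349 -0.001] [311. 170.]
scene call pliers 0.63 [0.444 0.334 0.017] [307. 166.]
scene call pliers 0.57 [ 0.436 -0.28   0.02 ] [148. 209.]
scene call marker 0.51 [ 0.754 -0.037  0.002] [242. 271.]
scene call marker 0.73 [ 0.754 -0.036  0.013] [242. 269.]
scene call marker 0.32 [0.568 0.149 0.078] [276. 196.]
scene call rotary_tool 0.78 [ 0.38   0.52  -0.001] [342. 146.]
scene call rotary_tool 0.66 [0.4   0.492 0.038] [340. 144.]
scene call rotary_tool 0.3 [ 0.754 -0.038  0.013] [242. 269.]
3.7
```

```bash
python3 - <<'E'
from h import *
p=grab("top");q=grab("scene")
a=cv2.resize(p["img"][130:270,225:415,::-1],None,fx=4,fy=4,interpolation=cv2.INTER_CUBIC)
b=cv2.resize(q["img"][150:290,85:275,::-1],None,fx=4,fy=4,interpolation=cv2.INTER_CUBIC)
cv2.imwrite("pics/topc.png",a);cv2.imwrite("pics/scenec.png",b)
np.savez("p0.npz",a=p["img"],b=q["img"])
E
```

```text
(no output)
```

View pics/topc.png

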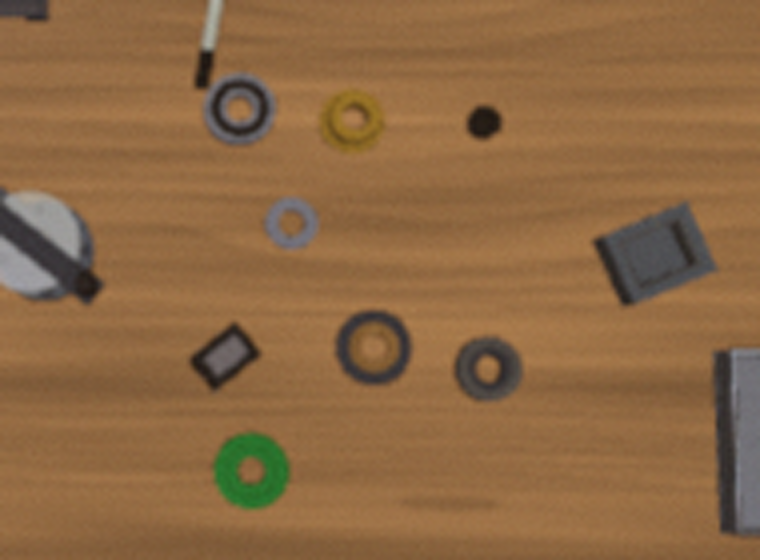

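View pics/scenec.png

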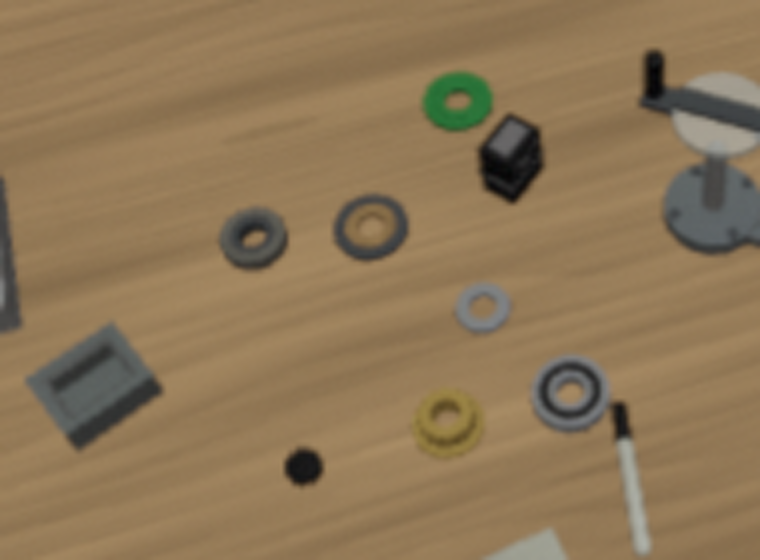

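```bash
cat >> h.py <<'E'
from scipy.spatial.transform import Rotation as Ro
import json
def plan(tgt,yaw=None,vmax=38,amax=6.5,n=None,r=0):
    """rows from present TCP pose to straight-down pose at tgt(m), yaw(rad)"""
    s=observe(); P=np.array(s["tool_pos"])*1000; R0=Ro.from_euler("xyz",s["tool_rot"])
    cy=s["tool_rot"][2]
    if yaw is None: yaw=cy
    yaw=(yaw-cy+np.pi)%(2*np.pi)-np.pi+cy
    R1=Ro.from_euler("xyz",[np.pi,0,yaw]); rv=(R0.inv()*R1).as_rotvec()
    T=np.array(tgt)*1000; d=T-P
    if n is None: n=max(1,int(np.ceil(max(np.linalg.norm(d)/vmax,np.degrees(np.linalg.norm(rv))/amax))))
    print("t",round(s["time"],2),"at",np.round(P,1),"yaw",round(cy,3),"q6",round(s["qpos"][5],2),"n",n, "open",round(s["opening"]*1000,1),"F",np.round(s["contact_force"],1))
    out=[]
    for i in range(n):
        Ri=R0*Ro.from_rotvec(rv*i/n)
        o=Ri.inv().apply(d/n)
        out.append({"offset":[round(float(x),r) if r else int(round(x)) for x in o],"rotation":[round(float(x),3) for x in rv/n]})
    for i in range(0,n,12): print(json.dumps(out[i:i+12]))
E
python3 - <<'E'
from h import *
plan([.490,.072,.292],.9)
E
```

```text
t 3.8 at [ 140.  -506.   292.2] yaw 0.27 q6 -0.15 n 18 open 91.9 F [-1.   0.9 -0.3]
[{"offset": [27, -26, 0], "rotation": [0.0, 0.0, -0.035]}, {"offset": [28, -25, 0], "rotation": [0.0, 0.0, -0.035]}, {"offset": [29, -24, 0], "rotation": [0.0, 0.0, -0.035]}, {"offset": [30, -23, 0], "rotation": [0.0, 0.0, -0.035]}, {"offset": [31, -22, 0], "rotation": [0.0, 0.0, -0.035]}, {"offset": [31, -21, 0], "rotation": [0.0, 0.0, -0.035]}, {"offset": [32, -20, 0], "rotation": [0.0, 0.0, -0.035]}, {"offset": [33, -18, 0], "rotation": [0.0, 0.0, -0.035]}, {"offset": [33, -17, 0], "rotation": [0.0, 0.0, -0.035]}, {"offset": [34, -16, 0], "rotation": [0.0, 0.0, -0.035]}, {"offset": [34, -15, 0], "rotation": [0.0, 0.0, -0.035]}, {"offset": [35, -14, 0], "rotation": [0.0, 0.0, -0.035]}]
[{"offset": [35, -12, 0], "rotation": [0.0, 0.0, -0.035]}, {"offset": [36, -11, 0], "rotation": [0.0, 0.0, -0.035]}, {"offset": [36, -10, 0], "rotation": [0.0, 0.0, -0.035]}, {"offset": [37, -9, 0], "rotation": [0.0, 0.0, -0.035]}, {"offset": [37, -7, 0], "rotation": [0.0, 0.0, -0.035]}, {"offset": [37, -6, 0], "rotation": [0.0, 0.0, -0.035]}]
```

Request:
apply_moves --motion '[{"offset": [27,-26,0],"rotation": [0,0,-0.035]},{"offset": [28,-25,0],"rotation": [0,0,-0.035]},{"offset": [29,-24,0],"rotation": [0,0,-0.035]},{"offset": [30,-23,0],"rotation": [0,0,-0.035]},{"offset": [31,-22,0],"rotation": [0,0,-0.035]},{"offset": [31,-21,0],"rotation": [0,0,-0.035]},{"offset": [32,-20,0],"rotation": [0,0,-0.035]},{"offset": [33,-18,0],"rotation": [0,0,-0.035]},{"offset": [33,-17,0],"rotation": [0,0,-0.035]},{"offset": [34,-16,0],"rotation": [0,0,-0.035]},{"offset": [34,-15,0],"rotation": [0,0,-0.035]},{"offset": [35,-14,0],"rotation": [0,0,-0.035]}]' --grip 0

```text
time: 4.8
tool_pos: [0.3745, -0.1076, 0.2913]
tool_rot: [3.134, 0.001, 0.695]
contact_force: [1.2, -1.1, 0.4]
opening: 0.0914
```

```bash
python3 - <<'E'
from h import *
plan([.490,.072,.292],.9)
E
```

```text
t 4.8 at [ 374.5 -107.6  291.3] yaw 0.695 q6 0.4 n 6 open 91.4 F [ 1.2 -1.1  0.4]
[{"offset": [34, -11, 0], "rotation": [0.001, 0.0, -0.034]}, {"offset": [34, -9, 0], "rotation": [0.001, 0.0, -0.034]}, {"offset": [35, -8, 0], "rotation": [0.001, 0.0, -0.034]}, {"offset": [35, -7, 0], "rotation": [0.001, 0.0, -0.034]}, {"offset": [35, -6, 0], "rotation": [0.001, 0.0, -0.034]}, {"offset": [35, -5, 0], "rotation": [0.001, 0.0, -0.034]}]
```

Request:
apply_moves --motion '[{"offset": [34,-11,0],"rotation": [0,0,-0.034]},{"offset": [34,-9,0],"rotation": [0,0,-0.034]},{"offset": [35,-8,0],"rotation": [0,0,-0.034]},{"offset": [35,-7,0],"rotation": [0,0,-0.034]},{"offset": [35,-6,0],"rotation": [0,0,-0.034]},{"offset": [35,-5,0],"rotation": [0,0,-0.034]}]'

```text
time: 5.3
tool_pos: [0.493, 0.0843, 0.2922]
tool_rot: [3.13, 0.001, 0.912]
contact_force: [-0.2, -0.1, 0.4]
opening: 0.092
```

```bash
python3 - <<'E'
from h import *
plan([.490,.072,.224],.9,vmax=30)
E
```

```text
t 5.3 at [493.   84.3 292.2] yaw 0.912 q6 0.68 n 3 open 92.0 F [-0.2 -0.1  0.4]
[{"offset": [-4, 1, 23], "rotation": [0.004, 0.0, 0.004]}, {"offset": [-4, 2, 23], "rotation": [0.004, 0.0, 0.004]}, {"offset": [-4, 2, 23], "rotation": [0.004, 0.0, 0.004]}]
```

Request:
apply_moves --motion '[{"offset": [-4,1,23],"rotation": [0.004,0,0]},{"offset": [-4,2,23],"rotation": [0.004,0,0]},{"offset": [-4,2,22],"rotation": [0.004,0,0]},{"offset": [0,0,0],"rotation": [0,0,0]}]'

```text
time: 5.63
tool_pos: [0.4945, 0.0798, 0.223]
tool_rot: [3.138, -0.005, 0.926]
contact_force: [-0.0, -0.5, -0.4]
opening: 0.0917
```

```bash
python3 - <<'E'
from h import *
plan([.490,.072,.224],.9,vmax=30)
p=grab("scene")
cv2.imwrite("pics/g1.png",cv2.resize(p["img"][100:250,180:380,::-1],None,fx=4,fy=4,interpolation=cv2.INTER_CUBIC))
E
```

```text
t 5.63 at [494.5  79.8 223. ] yaw 0.926 q6 0.65 n 1 open 91.7 F [-0.  -0.5 -0.4]
[{"offset": [-9, 1, -1], "rotation": [0.003, -0.005, 0.026]}]
```

View pics/g1.png

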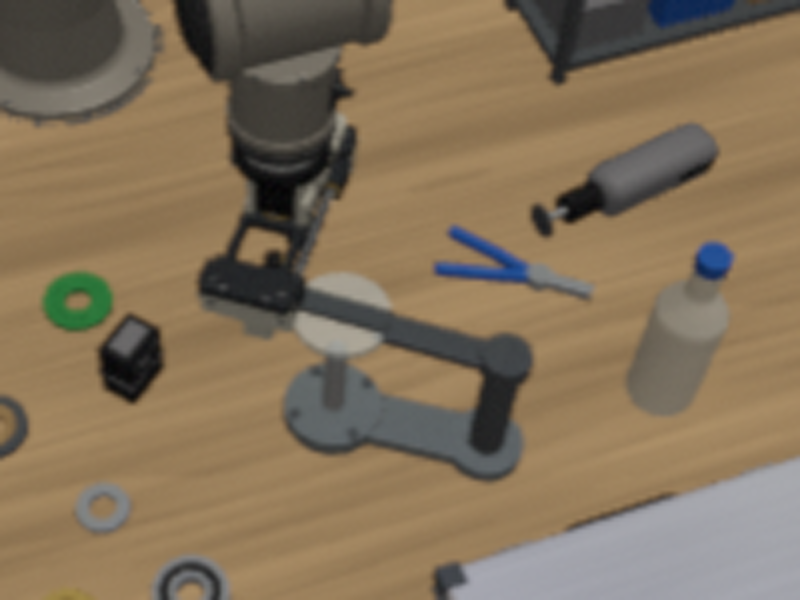

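Request:
apply_moves --motion '[{"offset": [-8,1,0],"rotation": [0,0,0]},{"offset": [0,0,0],"rotation": [0,0,0]},{"offset": [0,0,0],"rotation": [0,0,0]},{"offset": [0,0,0],"rotation": [0,0,0]},{"offset": [0,0,0],"rotation": [0,0,0]},{"offset": [0,0,0],"rotation": [0,0,0]}]' --grip 1 --grip_force 12

```text
time: 6.18
tool_pos: [0.4933, 0.0716, 0.2313]
tool_rot: [3.128, -0.013, 0.923]
contact_force: [-0.2, -0.2, -0.6]
opening: 0.0567
```

Request:
apply_moves --motion '[{"offset": [0,0,0],"rotation": [0,0,0]},{"offset": [0,0,0],"rotation": [0,0,0]},{"offset": [0,0,0],"rotation": [0,0,0]},{"offset": [0,0,0],"rotation": [0,0,0]},{"offset": [0,0,0],"rotation": [0,0,0]},{"offset": [0,0,0],"rotation": [0,0,0]},{"offset": [0,0,0],"rotation": [0,0,0]}]'

```text
time: 6.77
tool_pos: [0.4932, 0.0718, 0.2321]
tool_rot: [3.128, -0.014, 0.923]
contact_force: [0.2, -0.6, 1.5]
opening: 0.0179
```

```bash
python3 - <<'E'
from h import *
plan([.490,.072,.224],.9,vmax=30)
E
```

```text
t 6.77 at [493.2  71.8 232.1] yaw 0.923 q6 0.64 n 1 open 17.9 F [ 0.2 -0.6  1.5]
[{"offset": [-2, -3, 8], "rotation": [0.014, -0.014, 0.023]}]
```

Request:
apply_moves --motion '[{"offset": [1,-22,1],"rotation": [0,0,0.112]},{"offset": [1,-22,1],"rotation": [0,0,0.112]},{"offset": [1,-22,1],"rotation": [0,0,0.112]},{"offset": [1,-22,1],"rotation": [0,0,0.112]},{"offset": [1,-22,1],"rotation": [0,0,0.112]},{"offset": [1,-22,1],"rotation": [0,0,0.112]}]'

```text
time: 7.27
tool_pos: [0.4217, 0.1754, 0.2312]
tool_rot: [3.128, -0.027, 0.219]
contact_force: [-4.2, -3.1, 12.5]
opening: 0.0176
```

```bash
python3 - <<'E'
from h import *
s=observe(); h=np.array([.617,.233]); P=np.array(s["tool_pos"])
a=np.arctan2(*(P[:2]-h)[::-1]); print(s["tool_pos"],s["tool_rot"],s["opening"],s["contact_force"],"r",np.hypot(*(P[:2]-h)),"ang",np.degrees(a), "qpos",s["qpos"])
E
```

```text
[0.42168712 0.17536321 0.23120464] [ 3.1275336  -0.02671632  0.21915724] 0.017637920210033915 [-4.21802268 -3.10519986 12.47872424] r 0.20363968848602 ang -163.5586803645745 qpos [ 0.23413039  0.2724484   1.81114907 -0.01684844  1.03155484  1.59441772]
```

Request:
apply_moves --motion '[{"offset": [1,-22,0],"rotation": [0,0,0.112]},{"offset": [1,-22,0],"rotation": [0,0,0.112]},{"offset": [1,-22,0],"rotation": [0,0,0.112]},{"offset": [1,-22,0],"rotation": [0,0,0.112]},{"offset": [1,-22,0],"rotation": [0,0,0.112]},{"offset": [1,-15,0],"rotation": [0,0,0.08]},{"offset": [0,0,0],"rotation": [0,0,0]}]'

```text
time: 7.85
tool_pos: [0.4265, 0.3048, 0.2314]
tool_rot: [3.139, -0.021, -0.456]
contact_force: [5.3, -1.9, 0.6]
opening: 0.0176
```

```bash
python3 - <<'E'
from h import *
s=observe(); h=np.array([.617,.233]); P=np.array(s["tool_pos"])
a=np.arctan2(*(P[:2]-h)[::-1]); print(s["tool_pos"],s["tool_rot"],s["opening"],s["contact_force"],"r",np.hypot(*(P[:2]-h)),"ang",np.degrees(a), "qpos",s["qpos"])
E
```

```text
[0.42645304 0.30475012 0.23144667] [ 3.13918354 -0.02113094 -0.45585671] 0.017642718943764398 [ 5.3260091  -1.87120931  0.60029668] r 0.20360801259323275 ang 159.3662235134614 qpos [ 0.48318014  0.39440931  1.62415463 -0.02060027  1.1125768   2.5188749 ]
```

Request:
apply_moves --motion '[{"offset": [0,0,0],"rotation": [0,0,0]},{"offset": [0,0,0],"rotation": [0,0,0]},{"offset": [0,0,0],"rotation": [0,0,0]},{"offset": [0,0,-25],"rotation": [0,0,0]},{"offset": [0,0,-30],"rotation": [0,0,0]},{"offset": [0,0,-20],"rotation": [0,0,0]}]' --grip 0

```text
time: 8.35
tool_pos: [0.4227, 0.302, 0.3028]
tool_rot: [3.127, -0.013, -0.45]
contact_force: [0.6, 0.4, 0.4]
opening: 0.0529
```

```bash
python3 - <<'E'
from h import *
p=grab("top");q=grab("scene")
cv2.imwrite("pics/g2.png",cv2.resize(p["img"][110:290,120:420,::-1],None,fx=2.66,fy=2.66,interpolation=cv2.INTER_CUBIC))
cv2.imwrite("pics/g2s.png",cv2.resize(q["img"][100:290,80:380,::-1],None,fx=2.66,fy=2.66,interpolation=cv2.INTER_CUBIC))
for pp in(p,q):
  for k in ["shaft_tip","guard_handle","guard_hinge","stand"]:
    for d in tip_of(k,pp)[:2]: print(k,round(d["score"],2),np.round(d["location"],4))
import pickle; pickle.dump((p,q),open("p1.pkl","wb"))
E
```

```text
shaft_tip 0.86 [0.5331 0.1182 0.1123]
shaft_tip 0.17 [ 0.4518 -0.1783 -0.0005]
guard_handle 0.81 [0.4222 0.3033 0.1779]
guard_hinge 0.86 [0.6153 0.2321 0.1437]
stand 0.85 [ 0.5393  0.1189 -0.0008]
shaft_tip 0.66 [0.536  0.1199 0.1181]
guard_handle 0.57 [0.4288 0.3004 0.1756]
guard_hinge 0.71 [0.6163 0.2348 0.1476]
stand 0.57 [ 5.348e-01  1.194e-01 -3.000e-04]
stand 0.34 [ 0.4496 -0.1761 -0.0009]
```

View pics/g2.png

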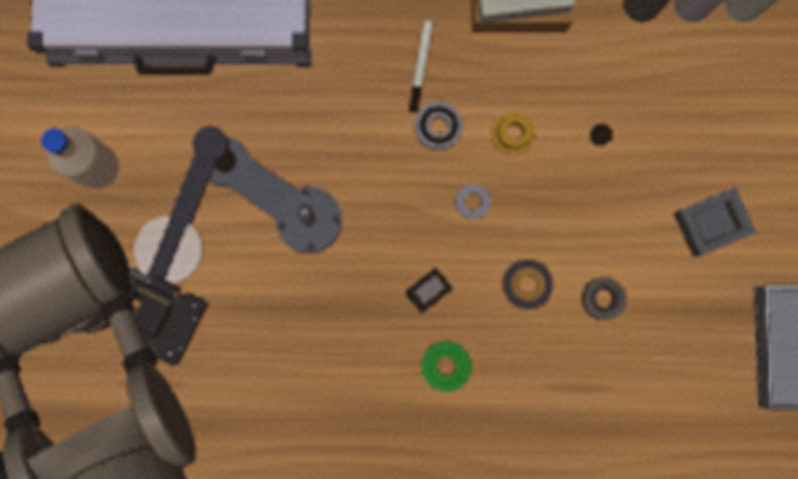

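View pics/g2s.png

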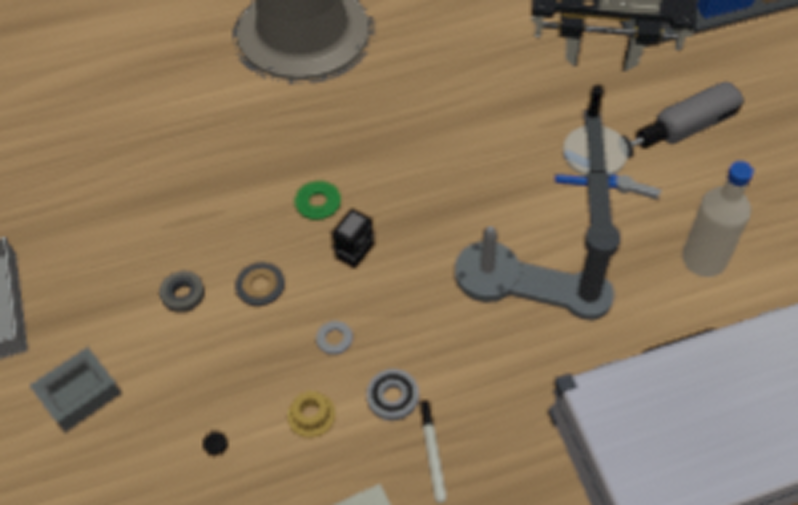

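```bash
cat >> h.py <<'E'
from scipy.optimize import minimize
SH={"bearing":[(33,0),(33,16)],"wheel":[(29,0),(29,18)],"disc":[(34,0),(34,8)],"washer":[(24,0),(24,8)],"nut":[(30,0),(30,6),(22,6),(22,26)],"spacer":[(20,0),(20,18)],"plug":None}
UP=4
def mask(p,g,win=24):
    c=proj(p,[g[0],g[1],.008])[0]; x0,y0=int(c[0])-win,int(c[1])-win
    im=p["img"][y0:y0+2*win,x0:x0+2*win]
    im=cv2.resize(im,None,fx=UP,fy=UP,interpolation=cv2.INTER_CUBIC)
    L=cv2.cvtColor(im,cv2.COLOR_RGB2LAB).astype(float)
    e=np.r_[L[:8].reshape(-1,3),L[-8:].reshape(-1,3),L[:,:8].reshape(-1,3),L[:,-8:].reshape(-1,3)]
    m=np.median(e,0); d=np.linalg.norm((L-m)*[.7,1,1],axis=2)
    k=(d>16).astype(np.uint8)
    n,lab,st,ce=cv2.connectedComponentsWithStats(k)
    cc=np.array([win*UP]*2); best=max(range(1,n),key=lambda i:st[i,4]-20*np.hypot(*(ce[i]-cc)))
    k=(lab==best).astype(np.uint8)
    h=cv2.convexHull(np.argwhere(k)[:,::-1].astype(np.int32)); f=np.zeros_like(k); cv2.fillPoly(f,[h],1)
    return f,x0,y0
def sil(p,shape,xy,x0,y0,n,z0=0):
    a=np.linspace(0,2*np.pi,60,endpoint=False)
    P=np.vstack([np.c_[xy[0]+r/1e3*np.cos(a),xy[1]+r/1e3*np.sin(a),np.full(60,z0+z/1e3)] for r,z in shape])
    uv=(proj(p,P)-[x0,y0]+.5)*UP-.5
    f=np.zeros((n,n),np.uint8); cv2.fillPoly(f,[cv2.convexHull(np.round(uv*16).astype(np.int32))],1,shift=4); return f
def fit(p,name,g,z0=0):
    m,x0,y0=mask(p,g); n=m.shape[0]
    def c(v):
        s=sil(p,SH[name],v/1000,x0,y0,n,z0); return 1-(s&m).sum()/max(1,(s|m).sum())
    r=minimize(c,np.array(g[:2])*1000,method="Nelder-Mead",options={"initial_simplex":np.array(g[:2])*1000+np.array([[0,0],[6,0],[0,6]]),"xatol":.1})
    return r.x/1000,1-r.fun
E
python3 - <<'E'
from h import *
import pickle
p,q=pickle.load(open("p1.pkl","rb"))
for k,g in dict(bearing=(.664,-.064),nut=(.657,-.161),washer=(.564,-.106),disc=(.451,-.178),wheel=(.431,-.278)).items():
    a=fit(p,k,g);b=fit(q,k,g); print(k,np.round(a[0],4),round(a[1],2),np.round(b[0],4),round(b[1],2),"mean",np.round((a[0]+b[0])/2,4))
plan([.535,.119,.28])
E
```

```text
bearing [ 0.6683 -0.0537] 0.6 [ 0.6696 -0.0579] 0.6 mean [ 0.669  -0.0558]
nut [ 0.6562 -0.1556] 0.0 [ 0.6509 -0.1554] 0.27 mean [ 0.6536 -0.1555]
washer [ 0.5619 -0.1026] 0.97 [ 0.5622 -0.1065] 0.91 mean [ 0.562  -0.1045]
disc [ 0.4491 -0.1751] 0.98 [ 0.4487 -0.1796] 0.96 mean [ 0.4489 -0.1773]
wheel [ 0.4304 -0.2757] 0.96 [ 0.4299 -0.2795] 0.95 mean [ 0.4302 -0.2776]
t 8.85 at [422.5 302.5 300.2] yaw -0.45 q6 2.51 n 6 open 90.3 F [-0.5  0.6  0.2]
[{"offset": [30, 19, 4], "rotation": [0.003, -0.002, -0.0]}, {"offset": [30, 19, 4], "rotation": [0.003, -0.002, -0.0]}, {"offset": [30, 19, 4], "rotation": [0.003, -0.002, -0.0]}, {"offset": [30, 19, 4], "rotation": [0.003, -0.002, -0.0]}, {"offset": [30, 19, 4], "rotation": [0.003, -0.002, -0.0]}, {"offset": [30, 19, 3], "rotation": [0.003, -0.002, -0.0]}]
```

```bash
sed -i 's/^    k=(d>16).astype(np.uint8)$/    k=(d>THR).astype(np.uint8); k=cv2.morphologyEx(cv2.morphologyEx(k,cv2.MORPH_CLOSE,np.ones((9,9),np.uint8)),cv2.MORPH_OPEN,cv2.getStructuringElement(cv2.MORPH_ELLIPSE,(OPN,OPN)))/; s/^UP=4/UP=4; THR=16; OPN=3/' h.py
python3 - <<'E'
import h
from h import *
import pickle
p,q=pickle.load(open("p1.pkl","rb"))
for k,g,t,o in (("bearing",(.664,-.064),16,17),("bearing",(.664,-.064),20,21),("nut",(.657,-.161),10,5),("nut",(.657,-.161),13,5),("washer",(.562,-.105),13,3),("disc",(.451,-.177),20,3)):
    h.THR=t;h.OPN=o
    a=fit(p,k,g);b=fit(q,k,g); print(k,np.round(a[0],4),round(a[1],2),np.round(b[0],4),round(b[1],2),"mean",np.round((a[0]+b[0])/2,4))
# shaft
a=p["img"][175:210,215:255,::-1];b=q["img"][170:220,240:290,::-1]
a=cv2.resize(a,(400,350),interpolation=cv2.INTER_CUBIC);b=cv2.resize(b,(350,350),interpolation=cv2.INTER_CUBIC)
cv2.imwrite("pics/sh.png",np.hstack([a,b]))
E
```

```text
bearing [ 0.6664 -0.054 ] 0.76 [ 0.6678 -0.0574] 0.77 mean [ 0.6671 -0.0557]
bearing [ 0.6665 -0.0542] 0.92 [ 0.6676 -0.0566] 0.85 mean [ 0.6671 -0.0554]
nut [ 0.6585 -0.1531] 0.33 [ 0.6537 -0.1559] 0.46 mean [ 0.6561 -0.1545]
nut [ 0.6567 -0.1642] 0.71 [ 0.647  -0.1638] 0.67 mean [ 0.6519 -0.164 ]
washer [ 0.5617 -0.1024] 0.97 [ 0.5616 -0.107 ] 0.96 mean [ 0.5617 -0.1047]
disc [ 0.4492 -0.1753] 0.98 [ 0.448  -0.1797] 0.94 mean [ 0.4486 -0.1775]
```

View pics/sh.png

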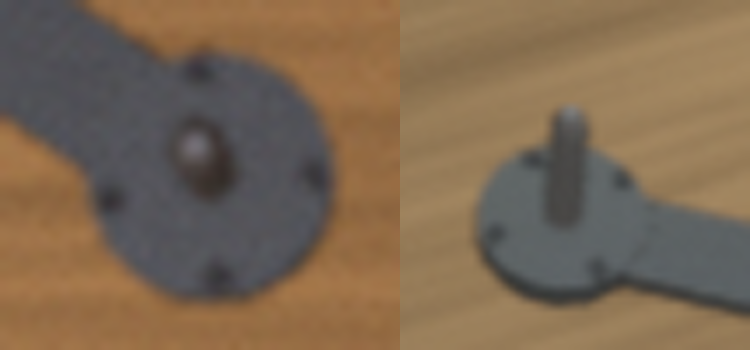

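```bash
python3 - <<'E'
from h import *
import pickle
p,q=pickle.load(open("p1.pkl","rb"))
print("bearing top",back(p,[284.8,157],.016)); 
print("shaft",back(p,[234.3,189.4],.111),back(q,[264,185.6],.111))
# base bolts centre: top image bolts
B=np.array([(200,68),(315,172),(218,275),(110,200)])/10+[215,175]-.45
print(back(p,B,.02).mean(0))
C=(np.array([(533,160),(622,181),(597,267),(495,233)])-[400,0])/7+[240,170]-.45
print(back(q,C,.02).mean(0))
for pp in(p,q):
  m,x0,y0=mask(pp,(.665,-.06))
  s=sil(pp,SH["bearing"],(.664,-.064),x0,y0,m.shape[0])
  im=cv2.resize(pp["img"][y0:y0+48,x0:x0+48,::-1],None,fx=8,fy=8,interpolation=cv2.INTER_CUBIC)
  for sx,col in(((.664,-.062),(0,0,255)),((.667,-.0555),(255,0,0))):
    s=sil(pp,SH["bearing"],sx,x0,y0,m.shape[0]); s=cv2.resize(s,None,fx=2,fy=2,interpolation=0)
    c,_=cv2.findContours(s,0,1); cv2.drawContours(im,c,-1,col,1)
  cv2.imwrite(f"pics/b{int(pp is q)}.png",im)
cv2.imwrite("pics/bb.png",np.hstack([cv2.imread("pics/b0.png"),cv2.imread("pics/b1.png")]))
E
```

```text
bearing top [[ 0.66350886 -0.05648165  0.016     ]]
shaft [[0.53341327 0.1199513  0.111     ]] [[0.53285254 0.11745928 0.111     ]]
[0.53304986 0.12044628 0.02      ]
[0.53097588 0.11724142 0.02      ]
```

View pics/bb.png

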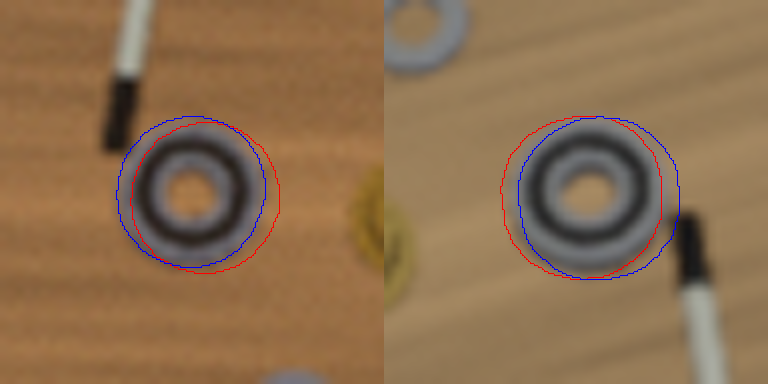

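```bash
python3 - <<'E'
from h import *
plan([.666,-.057,.20],1.3)
E
```

```text
t 8.85 at [422.5 302.5 300.2] yaw -0.45 q6 2.51 n 16 open 90.3 F [-0.5  0.6  0.2]
[{"offset": [23, 14, 7], "rotation": [0.001, 0.0, -0.109]}, {"offset": [22, 16, 7], "rotation": [0.001, 0.0, -0.109]}, {"offset": [20, 18, 7], "rotation": [0.001, 0.0, -0.109]}, {"offset": [18, 20, 7], "rotation": [0.001, 0.0, -0.109]}, {"offset": [15, 22, 7], "rotation": [0.001, 0.0, -0.109]}, {"offset": [13, 24, 7], "rotation": [0.001, 0.0, -0.109]}, {"offset": [10, 25, 7], "rotation": [0.001, 0.0, -0.109]}, {"offset": [7, 26, 7], "rotation": [0.001, 0.0, -0.109]}, {"offset": [5, 27, 7], "rotation": [0.001, 0.0, -0.109]}, {"offset": [2, 27, 7], "rotation": [0.001, 0.0, -0.109]}, {"offset": [-1, 27, 6], "rotation": [0.001, 0.0, -0.109]}, {"offset": [-4, 27, 6], "rotation": [0.001, 0.0, -0.109]}]
[{"offset": [-7, 26, 6], "rotation": [0.001, 0.0, -0.109]}, {"offset": [-10, 25, 6], "rotation": [0.001, 0.0, -0.109]}, {"offset": [-13, 24, 6], "rotation": [0.001, 0.0, -0.109]}, {"offset": [-15, 22, 6], "rotation": [0.001, 0.0, -0.109]}]
```

Request:
apply_moves --motion '[{"offset": [23,14,7],"rotation": [0,0,-0.109]},{"offset": [22,16,7],"rotation": [0,0,-0.109]},{"offset": [20,18,7],"rotation": [0,0,-0.109]},{"offset": [18,20,7],"rotation": [0,0,-0.109]},{"offset": [15,22,7],"rotation": [0,0,-0.109]},{"offset": [13,24,7],"rotation": [0,0,-0.109]},{"offset": [10,25,7],"rotation": [0,0,-0.109]},{"offset": [7,26,7],"rotation": [0,0,-0.109]},{"offset": [5,27,7],"rotation": [0,0,-0.109]},{"offset": [2,27,7],"rotation": [0,0,-0.109]},{"offset": [-1,27,6],"rotation": [0,0,-0.109]},{"offset": [-4,27,6],"rotation": [0,0,-0.109]}]'

```text
time: 9.85
tool_pos: [0.616, 0.0304, 0.2151]
tool_rot: [3.134, 0.017, 0.929]
contact_force: [0.4, 0.9, -0.7]
opening: 0.0919
```

```bash
python3 - <<'E'
from h import *
plan([.666,-.057,.15],1.3)
E
```

```text
t 9.85 at [616.   30.4 215.1] yaw 0.929 q6 0.58 n 4 open 91.9 F [ 0.4  0.9 -0.7]
[{"offset": [-10, 23, 17], "rotation": [0.001, 0.004, -0.093]}, {"offset": [-12, 22, 17], "rotation": [0.001, 0.004, -0.093]}, {"offset": [-14, 21, 16], "rotation": [0.001, 0.004, -0.093]}, {"offset": [-16, 19, 16], "rotation": [0.001, 0.004, -0.093]}]
```

Request:
apply_moves --motion '[{"offset": [-10,23,17],"rotation": [0,0.004,-0.093]},{"offset": [-12,22,17],"rotation": [0,0.004,-0.093]},{"offset": [-14,21,16],"rotation": [0,0.004,-0.093]},{"offset": [-16,19,16],"rotation": [0,0.004,-0.093]},{"offset": [0,0,0],"rotation": [0,0,0]},{"offset": [0,0,0],"rotation": [0,0,0]}]'

```text
time: 10.35
tool_pos: [0.6698, -0.0669, 0.1412]
tool_rot: [-3.141, 0.003, 1.321]
contact_force: [-0.2, 0.6, 0.3]
opening: 0.0922
```

```bash
python3 - <<'E'
from h import *
plan([.666,-.057,.069],1.3,vmax=22)
p=grab("top")
cv2.imwrite("pics/b2.png",cv2.resize(p["img"][110:230,230:390,::-1],None,fx=4,fy=4,interpolation=cv2.INTER_CUBIC))
E
```

```text
t 10.35 at [669.8 -66.9 141.2] yaw 1.321 q6 0.04 n 4 open 92.2 F [-0.2  0.6  0.3]
[{"offset": [2, -2, 18], "rotation": [-0.0, 0.001, 0.005]}, {"offset": [2, -2, 18], "rotation": [-0.0, 0.001, 0.005]}, {"offset": [2, -2, 18], "rotation": [-0.0, 0.001, 0.005]}, {"offset": [2, -2, 18], "rotation": [-0.0, 0.001, 0.005]}]
```

View pics/b2.png

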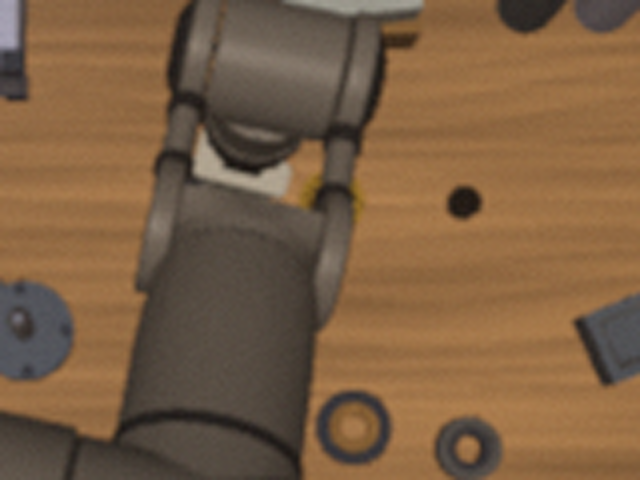

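Request:
apply_moves --motion '[{"offset": [2,-2,18],"rotation": [0,0,0.005]},{"offset": [2,-2,18],"rotation": [0,0,0.005]},{"offset": [2,-2,14],"rotation": [0,0,0.005]},{"offset": [2,-2,8],"rotation": [0,0,0]},{"offset": [0,0,0],"rotation": [0,0,0]},{"offset": [0,0,0],"rotation": [0,0,0]}]'

```text
time: 10.9
tool_pos: [0.6636, -0.0512, 0.0858]
tool_rot: [3.137, 0.002, 1.304]
contact_force: [-0.6, -0.5, 0.2]
opening: 0.0919
```

```bash
python3 - <<'E'
from h import *
plan([.666,-.057,.069],1.3,vmax=22)
E
```

```text
t 10.9 at [663.6 -51.2  85.8] yaw 1.304 q6 0.08 n 1 open 91.9 F [-0.6 -0.5  0.2]
[{"offset": [-5, 4, 17], "rotation": [0.004, 0.002, 0.004]}]
```

Request:
apply_moves --motion '[{"offset": [-3,2,8],"rotation": [0,0,0]},{"offset": [-1,1,6],"rotation": [0,0,0]},{"offset": [0,0,3],"rotation": [0,0,0]},{"offset": [0,0,0],"rotation": [0,0,0]}]'

```text
time: 11.23
tool_pos: [0.6673, -0.0557, 0.071]
tool_rot: [3.132, 0.002, 1.305]
contact_force: [-0.2, -0.0, -0.1]
opening: 0.0923
```

```bash
python3 - <<'E'
from h import *
plan([.666,-.057,.069],1.3,vmax=22)
E
```

```text
t 11.23 at [667.3 -55.7  71. ] yaw 1.305 q6 0.07 n 1 open 92.3 F [-0.2 -0.  -0.1]
[{"offset": [-2, -1, 2], "rotation": [0.01, 0.002, 0.005]}]
```

Request:
apply_moves --motion '[{"offset": [-1,0,2],"rotation": [0.008,0,0]},{"offset": [0,0,1],"rotation": [0,0,0]},{"offset": [0,0,0],"rotation": [0,0,0]},{"offset": [0,0,0],"rotation": [0,0,0]},{"offset": [0,0,0],"rotation": [0,0,0]},{"offset": [0,0,0],"rotation": [0,0,0]},{"offset": [0,0,0],"rotation": [0,0,0]},{"offset": [0,0,0],"rotation": [0,0,0]}]' --grip 1 --grip_force 30

```text
time: 11.9
tool_pos: [0.6674, -0.0576, 0.0681]
tool_rot: [3.14, 0.002, 1.304]
contact_force: [0.8, -0.4, -1.3]
opening: 0.0651
```

```bash
python3 - <<'E'
from h import *
plan([.5326,.1187,.225],1.304,vmax=32)
E
```

```text
t 11.9 at [667.4 -57.6  68.1] yaw 1.304 q6 0.07 n 9 open 65.1 F [ 0.8 -0.4 -1.3]
[{"offset": [15, -20, -17], "rotation": [0.0, 0.0, -0.0]}, {"offset": [15, -20, -17], "rotation": [0.0, 0.0, -0.0]}, {"offset": [15, -20, -17], "rotation": [0.0, 0.0, -0.0]}, {"offset": [15, -20, -17], "rotation": [0.0, 0.0, -0.0]}, {"offset": [15, -20, -17], "rotation": [0.0, 0.0, -0.0]}, {"offset": [15, -20, -17], "rotation": [0.0, 0.0, -0.0]}, {"offset": [15, -20, -17], "rotation": [0.0, 0.0, -0.0]}, {"offset": [15, -20, -17], "rotation": [0.0, 0.0, -0.0]}, {"offset": [15, -20, -17], "rotation": [0.0, 0.0, -0.0]}]
```

Request:
apply_moves --motion '[{"offset": [0,0,-25],"rotation": [0,0,0]},{"offset": [0,0,-35],"rotation": [0,0,0]},{"offset": [5,-6,-35],"rotation": [0,0,0]},{"offset": [12,-17,-30],"rotation": [0,0,0]},{"offset": [20,-26,-10],"rotation": [0,0,0]},{"offset": [20,-27,-3],"rotation": [0,0,0]},{"offset": [20,-27,0],"rotation": [0,0,0]},{"offset": [20,-27,0],"rotation": [0,0,0]},{"offset": [18,-24,0],"rotation": [0,0,0]},{"offset": [10,-14,0],"rotation": [0,0,0]},{"offset": [2,-3,0],"rotation": [0,0,0]},{"offset": [0,0,0],"rotation": [0,0,0]}]'

```text
time: 12.9
tool_pos: [0.5285, 0.116, 0.2106]
tool_rot: [-3.14, 0.001, 1.301]
contact_force: [0.4, -0.7, -1.0]
opening: 0.0651
```

```bash
python3 - <<'E'
from h import *
plan([.5326,.1187,.215],1.304,vmax=22)
p=grab("scene")
cv2.imwrite("pics/b3.png",cv2.resize(p["img"][100:250,180:380,::-1],None,fx=4,fy=4,interpolation=cv2.INTER_CUBIC))
E
```

```text
t 12.9 at [528.5 116.  210.6] yaw 1.301 q6 0.34 n 1 open 65.1 F [ 0.4 -0.7 -1. ]
[{"offset": [4, 3, -4], "rotation": [-0.002, 0.001, -0.003]}]
```

View pics/b3.png

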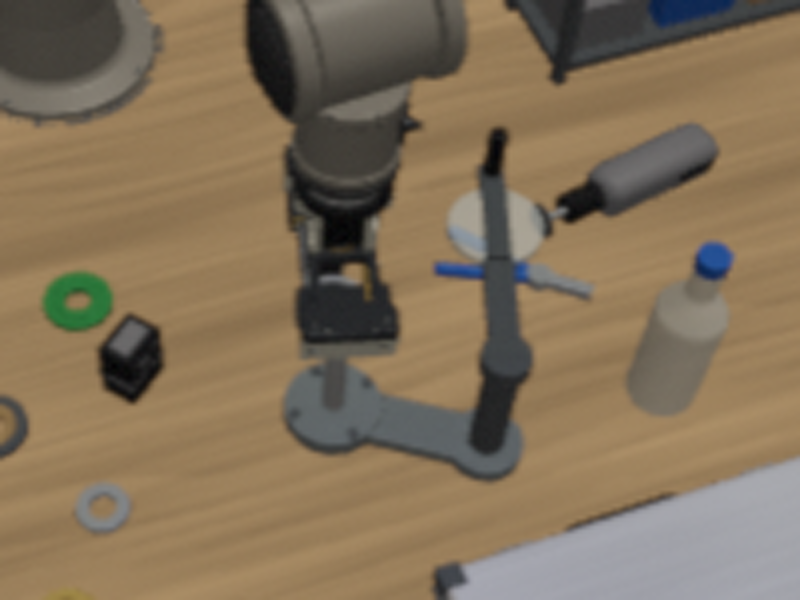

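Request:
apply_moves --motion '[{"offset": [3,3,6],"rotation": [0,0,0]},{"offset": [1,1,6],"rotation": [0,0,0]},{"offset": [0,0,3],"rotation": [0,0,0]},{"offset": [0,0,0],"rotation": [0,0,0]}]'

```text
time: 13.28
tool_pos: [0.537, 0.1156, 0.1935]
tool_rot: [-3.142, 0.001, 1.297]
contact_force: [0.1, -0.1, -1.2]
opening: 0.0648
```

```bash
python3 - <<'E'
from h import *
plan([.5326,.1187,.088],1.304,vmax=15)
E
```

```text
t 13.28 at [537.  115.6 193.5] yaw 1.297 q6 0.35 n 8 open 64.8 F [ 0.1 -0.1 -1.2]
[{"offset": [0, -1, 13], "rotation": [-0.0, 0.0, -0.001]}, {"offset": [0, -1, 13], "rotation": [-0.0, 0.0, -0.001]}, {"offset": [0, -1, 13], "rotation": [-0.0, 0.0, -0.001]}, {"offset": [0, -1, 13], "rotation": [-0.0, 0.0, -0.001]}, {"offset": [0, -1, 13], "rotation": [-0.0, 0.0, -0.001]}, {"offset": [0, -1, 13], "rotation": [-0.0, 0.0, -0.001]}, {"offset": [0, -1, 13], "rotation": [-0.0, 0.0, -0.001]}, {"offset": [0, -1, 13], "rotation": [-0.0, 0.0, -0.001]}]
```

Request:
apply_moves --motion '[{"offset": [1,-4,3],"rotation": [0,0,0]},{"offset": [0,0,0],"rotation": [0,0,0]},{"offset": [0,0,0],"rotation": [0,0,0]}]'

```text
time: 13.53
tool_pos: [0.5337, 0.1163, 0.1887]
tool_rot: [-3.14, 0.002, 1.294]
contact_force: [-0.5, -0.0, -1.1]
opening: 0.0648
```

```bash
python3 - <<'E'
from h import *
plan([.5326,.1187,.088],1.304,vmax=15)
E
```

```text
t 13.53 at [533.7 116.3 188.7] yaw 1.294 q6 0.35 n 7 open 64.8 F [-0.5 -0.  -1.1]
[{"offset": [0, 0, 14], "rotation": [-0.0, 0.0, -0.001]}, {"offset": [0, 0, 14], "rotation": [-0.0, 0.0, -0.001]}, {"offset": [0, 0, 14], "rotation": [-0.0, 0.0, -0.001]}, {"offset": [0, 0, 14], "rotation": [-0.0, 0.0, -0.001]}, {"offset": [0, 0, 14], "rotation": [-0.0, 0.0, -0.001]}, {"offset": [0, 0, 14], "rotation": [-0.0, 0.0, -0.001]}, {"offset": [0, 0, 14], "rotation": [-0.0, 0.0, -0.001]}]
```

Request:
apply_moves --motion '[{"offset": [2,0,7],"rotation": [0,0,0]},{"offset": [0,0,7],"rotation": [0,0,0]},{"offset": [0,0,7],"rotation": [0,0,0]}]'

```text
time: 13.78
tool_pos: [0.5351, 0.1183, 0.1677]
tool_rot: [3.14, 0.001, 1.294]
contact_force: [0.5, -0.5, -3.0]
opening: 0.065
```

```bash
python3 - <<'E'
from h import *
plan([.5326,.1187,.088],1.304,vmax=15)
E
```

```text
t 13.78 at [535.1 118.3 167.7] yaw 1.294 q6 0.36 n 6 open 65.0 F [ 0.5 -0.5 -3. ]
[{"offset": [0, 0, 13], "rotation": [0.0, 0.0, -0.002]}, {"offset": [0, 0, 13], "rotation": [0.0, 0.0, -0.002]}, {"offset": [0, 0, 13], "rotation": [0.0, 0.0, -0.002]}, {"offset": [0, 0, 13], "rotation": [0.0, 0.0, -0.002]}, {"offset": [0, 0, 13], "rotation": [0.0, 0.0, -0.002]}, {"offset": [0, 0, 13], "rotation": [0.0, 0.0, -0.002]}]
```

Request:
apply_moves --motion '[{"offset": [0,-1,9],"rotation": [0,0,0]},{"offset": [0,0,10],"rotation": [0,0,0]},{"offset": [0,0,10],"rotation": [0,0,0]},{"offset": [0,0,10],"rotation": [0,0,0]}]'

```text
time: 14.12
tool_pos: [0.5337, 0.1188, 0.1249]
tool_rot: [3.14, 0.001, 1.294]
contact_force: [0.2, -0.3, -1.7]
opening: 0.0652
```

```bash
python3 - <<'E'
from h import *
plan([.5326,.1187,.088],1.304,vmax=15)
E
```

```text
t 14.12 at [533.7 118.8 124.9] yaw 1.294 q6 0.36 n 3 open 65.2 F [ 0.2 -0.3 -1.7]
[{"offset": [0, 0, 12], "rotation": [0.001, 0.0, -0.003]}, {"offset": [0, 0, 12], "rotation": [0.001, 0.0, -0.003]}, {"offset": [0, 0, 12], "rotation": [0.001, 0.0, -0.003]}]
```

Request:
apply_moves --motion '[{"offset": [0,0,10],"rotation": [0,0,0]},{"offset": [0,0,10],"rotation": [0,0,0]},{"offset": [0,0,8],"rotation": [0,0,0]},{"offset": [0,0,3],"rotation": [0,0,0]},{"offset": [0,0,1],"rotation": [0,0,0]}]'

```text
time: 14.53
tool_pos: [0.5335, 0.1188, 0.0879]
tool_rot: [3.141, 0.001, 1.295]
contact_force: [-7.1, -0.6, 25.0]
opening: 0.065
```

```bash
python3 - <<'E'
from h import *
plan([.5326,.1187,.088],1.304,vmax=15)
E
```

```text
t 14.53 at [533.5 118.8  87.9] yaw 1.295 q6 0.36 n 1 open 65.0 F [-7.1 -0.6 25. ]
[{"offset": [0, -1, 0], "rotation": [0.001, 0.001, -0.009]}]
```

Request:
apply_moves --motion '[{"offset": [0,0,-1],"rotation": [0,0,0]},{"offset": [0,0,0],"rotation": [0,0,0]},{"offset": [0,0,0],"rotation": [0,0,0]},{"offset": [0,0,-20],"rotation": [0,0,0]},{"offset": [0,0,-38],"rotation": [0,0,0]},{"offset": [0,0,-38],"rotation": [0,0,0]},{"offset": [0,0,-28],"rotation": [0,0,0]}]' --grip 0

```text
time: 15.12
tool_pos: [0.5295, 0.1188, 0.2107]
tool_rot: [-3.127, 0.007, 1.295]
contact_force: [0.1, 0.2, 0.0]
opening: 0.0916
```

```bash
cat >> h.py <<'E'
def look(k,g,thr=16,opn=3):
    global THR,OPN
    THR,OPN=thr,opn; R=[]
    for n in("top","scene"):
        p=grab(n)
        for f in(tip_of,):
            ds=[d for d in f(k,p) if np.hypot(d["location"][0]-g[0],d["location"][1]-g[1])<.1]
            if ds: print(n,"net",round(ds[0]["score"],2),np.round(ds[0]["location"],4)); g2=ds[0]["location"]
            else: g2=g
        try:
            a=fit(p,k,g2); print(n,"fit",np.round(a[0],4),round(a[1],2)); R.append(a[0])
        except Exception as e: print("fit",e)
        m,x0,y0=mask(p,g2)
        im=cv2.resize(p["img"][y0:y0+48,x0:x0+48,::-1],None,fx=8,fy=8,interpolation=cv2.INTER_CUBIC)
        try:
            s=cv2.resize(sil(p,SH[k],a[0],x0,y0,m.shape[0]),None,fx=2,fy=2,interpolation=0); c,_=cv2.findContours(s,0,1); cv2.drawContours(im,c,-1,(0,0,255),1)
        except Exception as e: pass
        if n=="top": I=im
    cv2.imwrite(f"pics/look_{k}.png",np.hstack([I,im]))
    if R: print("mean",np.round(np.mean(R,0),4))
E
python3 - <<'E'
from h import *
look("wheel",(.4302,-.2776))
plan([.430,-.278,.2],1.571)
p=grab("scene")
cv2.imwrite("pics/b4.png",cv2.resize(p["img"][100:250,180:380,::-1],None,fx=4,fy=4,interpolation=cv2.INTER_CUBIC))
E
```

```text
top net 0.68 [ 4.330e-01 -2.779e-01  3.000e-04]
top fit [ 0.4304 -0.275 ] 0.97
scene net 0.62 [ 4.338e-01 -2.783e-01  2.000e-04]
scene fit [ 0.4301 -0.2796] 0.95
mean [ 0.4303 -0.2773]
t 15.32 at [529.6 118.8 209. ] yaw 1.295 q6 0.36 n 11 open 91.6 F [-1.6 -0.8 -0.3]
[{"offset": [-37, 1, 1], "rotation": [-0.001, 0.0, -0.025]}, {"offset": [-37, 0, 1], "rotation": [-0.001, 0.0, -0.025]}, {"offset": [-37, -1, 1], "rotation": [-0.001, 0.0, -0.025]}, {"offset": [-37, -2, 1], "rotation": [-0.001, 0.0, -0.025]}, {"offset": [-37, -3, 1], "rotation": [-0.001, 0.0, -0.025]}, {"offset": [-37, -4, 1], "rotation": [-0.001, 0.0, -0.025]}, {"offset": [-37, -4, 1], "rotation": [-0.001, 0.0, -0.025]}, {"offset": [-37, -5, 1], "rotation": [-0.001, 0.0, -0.025]}, {"offset": [-37, -6, 1], "rotation": [-0.001, 0.0, -0.025]}, {"offset": [-36, -7, 1], "rotation": [-0.001, 0.0, -0.025]}, {"offset": [-36, -8, 1], "rotation": [-0.001, 0.0, -0.025]}]
```

View pics/look_wheel.png

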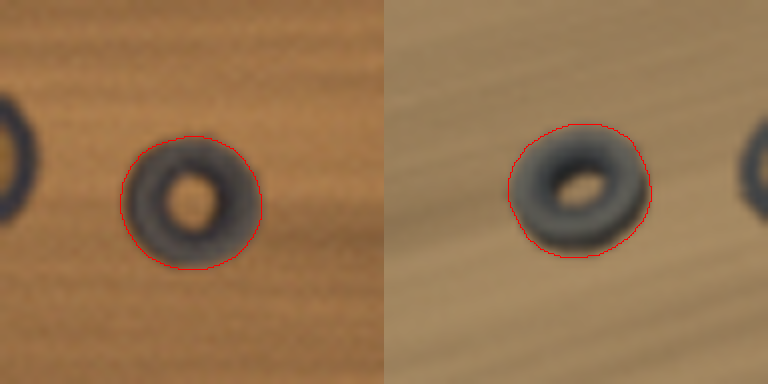

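View pics/b4.png

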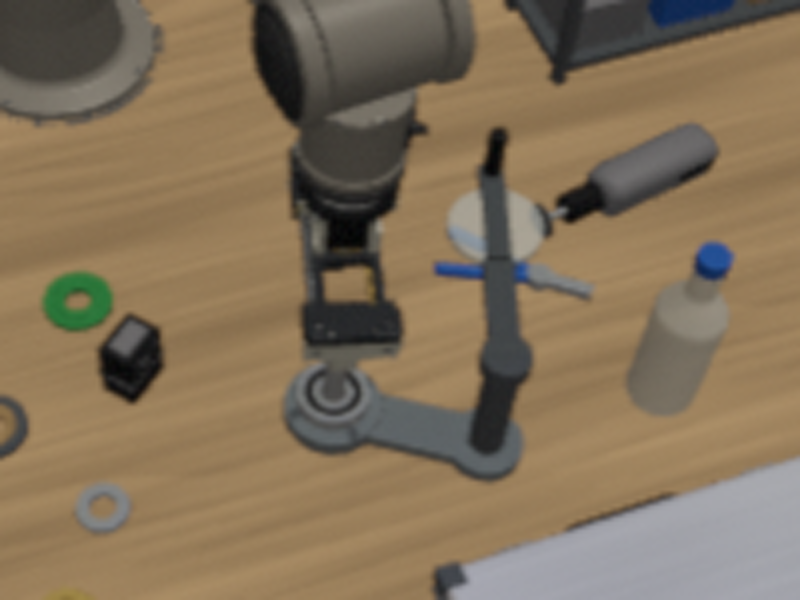

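Request:
apply_moves --motion '[{"offset": [-37,1,0],"rotation": [-0.002,0,-0.025]},{"offset": [-37,0,0],"rotation": [-0.002,0,-0.025]},{"offset": [-37,-1,2],"rotation": [-0.002,0,-0.025]},{"offset": [-37,-2,4],"rotation": [-0.002,0,-0.025]},{"offset": [-37,-3,6],"rotation": [-0.002,0,-0.025]},{"offset": [-37,-4,8],"rotation": [0,0,-0.025]},{"offset": [-37,-4,8],"rotation": [0,0,-0.025]},{"offset": [-37,-5,8],"rotation": [0,0,-0.025]},{"offset": [-36,-6,8],"rotation": [0,0,-0.025]},{"offset": [-30,-6,6],"rotation": [0,0,-0.025]},{"offset": [-15,-3,5],"rotation": [0,0,-0.02]},{"offset": [0,0,0],"rotation": [0,0,0]}]'

```text
time: 16.37
tool_pos: [0.4246, -0.2603, 0.134]
tool_rot: [-3.105, -0.01, 1.585]
contact_force: [0.5, 0.3, -0.2]
opening: 0.0917
```

```bash
python3 - <<'E'
from h import *
plan([.4303,-.2773,.069],1.571,vmax=20)
E
```

```text
t 16.37 at [ 424.6 -260.3  134. ] yaw 1.585 q6 -0.7 n 4 open 91.7 F [ 0.5  0.3 -0.2]
[{"offset": [-4, 2, 16], "rotation": [-0.009, -0.002, 0.004]}, {"offset": [-4, 2, 16], "rotation": [-0.009, -0.002, 0.004]}, {"offset": [-4, 2, 16], "rotation": [-0.009, -0.002, 0.004]}, {"offset": [-4, 2, 16], "rotation": [-0.009, -0.002, 0.004]}]
```

Request:
apply_moves --motion '[{"offset": [-5,2,8],"rotation": [-0.009,-0.002,0.004]},{"offset": [-5,2,12],"rotation": [-0.009,-0.002,0.004]},{"offset": [-3,1,12],"rotation": [-0.009,-0.002,0]},{"offset": [0,0,12],"rotation": [-0.005,-0.002,0]},{"offset": [0,0,6],"rotation": [0,0,0]},{"offset": [0,0,0],"rotation": [0,0,0]}]'

```text
time: 16.87
tool_pos: [0.4253, -0.2684, 0.0753]
tool_rot: [-3.127, -0.012, 1.571]
contact_force: [-0.8, 0.4, 0.4]
opening: 0.0916
```

```bash
python3 - <<'E'
from h import *
plan([.4303,-.2773,.069],1.571,vmax=20)
E
```

```text
t 16.87 at [ 425.3 -268.4   75.3] yaw 1.571 q6 -0.72 n 1 open 91.6 F [-0.8  0.4  0.4]
[{"offset": [-9, 5, 6], "rotation": [-0.015, -0.012, 0.0]}]
```

Request:
apply_moves --motion '[{"offset": [-7,4,4],"rotation": [-0.01,-0.008,0]},{"offset": [-2,1,1],"rotation": [0,0,0]},{"offset": [0,0,0],"rotation": [0,0,0]}]'

```text
time: 17.12
tool_pos: [0.4309, -0.2764, 0.0695]
tool_rot: [-3.136, -0.005, 1.572]
contact_force: [0.7, 0.1, -0.2]
opening: 0.092
```

```bash
python3 - <<'E'
from h import *
plan([.4303,-.2773,.069],1.571,vmax=20)
E
```

```text
t 17.12 at [ 430.9 -276.4   69.5] yaw 1.572 q6 -0.72 n 1 open 92.0 F [ 0.7  0.1 -0.2]
[{"offset": [-1, -1, 0], "rotation": [-0.005, -0.005, 0.001]}]
```

Request:
apply_moves --motion '[{"offset": [-1,0,1],"rotation": [-0.004,-0.004,0]},{"offset": [0,0,0],"rotation": [0,0,0]},{"offset": [0,0,0],"rotation": [0,0,0]},{"offset": [0,0,0],"rotation": [0,0,0]},{"offset": [0,0,0],"rotation": [0,0,0]},{"offset": [0,0,0],"rotation": [0,0,0]},{"offset": [0,0,0],"rotation": [0,0,0]},{"offset": [0,0,0],"rotation": [0,0,0]},{"offset": [0,0,0],"rotation": [0,0,0]}]' --grip 1 --grip_force 30

```text
time: 17.87
tool_pos: [0.4317, -0.278, 0.0702]
tool_rot: [3.14, 0.001, 1.572]
contact_force: [0.9, -0.2, -0.7]
opening: 0.0575
```

```bash
python3 - <<'E'
from h import *
plan([.533,.1188,.21],1.571,vmax=36)
E
```

```text
t 17.87 at [ 431.7 -278.    70.2] yaw 1.572 q6 -0.72 n 13 open 57.5 F [ 0.9 -0.2 -0.7]
[{"offset": [30, 8, -11], "rotation": [0.0, 0.0, 0.0]}, {"offset": [30, 8, -11], "rotation": [0.0, 0.0, 0.0]}, {"offset": [30, 8, -11], "rotation": [0.0, 0.0, 0.0]}, {"offset": [30, 8, -11], "rotation": [0.0, 0.0, 0.0]}, {"offset": [30, 8, -11], "rotation": [0.0, 0.0, 0.0]}, {"offset": [31, 8, -11], "rotation": [0.0, 0.0, 0.0]}, {"offset": [31, 8, -11], "rotation": [0.0, 0.0, 0.0]}, {"offset": [31, 8, -11], "rotation": [0.0, 0.0, 0.0]}, {"offset": [31, 8, -11], "rotation": [0.0, 0.0, 0.0]}, {"offset": [31, 8, -11], "rotation": [0.0, 0.0, 0.0]}, {"offset": [31, 8, -11], "rotation": [0.0, 0.0, 0.0]}, {"offset": [31, 8, -11], "rotation": [0.0, 0.0, 0.0]}]
[{"offset": [31, 8, -11], "rotation": [0.0, 0.0, 0.0]}]
```

Request:
apply_moves --motion '[{"offset": [0,0,-25],"rotation": [0,0,0]},{"offset": [8,2,-35],"rotation": [0,0,0]},{"offset": [22,6,-35],"rotation": [0,0,0]},{"offset": [36,9,-25],"rotation": [0,0,0]},{"offset": [38,10,-12],"rotation": [0,0,0]},{"offset": [38,10,-5],"rotation": [0,0,0]},{"offset": [38,10,0],"rotation": [0,0,0]},{"offset": [38,10,0],"rotation": [0,0,0]},{"offset": [38,10,0],"rotation": [0,0,0]},{"offset": [38,10,0],"rotation": [0,0,0]},{"offset": [36,9,0],"rotation": [0,0,0]},{"offset": [26,7,0],"rotation": [0,0,0]}]'

```text
time: 18.87
tool_pos: [0.5275, 0.0863, 0.2139]
tool_rot: [3.135, -0.0, 1.56]
contact_force: [0.2, 0.1, -1.9]
opening: 0.0579
```

```bash
python3 - <<'E'
from h import *
plan([.533,.1188,.195],1.571,vmax=22)
E
```

```text
t 18.87 at [527.5  86.3 213.9] yaw 1.56 q6 0.03 n 2 open 57.9 F [ 0.2  0.1 -1.9]
[{"offset": [16, 3, 9], "rotation": [0.003, -0.0, -0.006]}, {"offset": [16, 3, 9], "rotation": [0.003, -0.0, -0.006]}]
```

Request:
apply_moves --motion '[{"offset": [16,2,6],"rotation": [0.003,0,-0.006]},{"offset": [5,1,6],"rotation": [0.003,0,-0.006]},{"offset": [0,0,0],"rotation": [0,0,0]},{"offset": [0,0,0],"rotation": [0,0,0]}]'

```text
time: 19.2
tool_pos: [0.5307, 0.114, 0.2008]
tool_rot: [-3.141, -0.001, 1.581]
contact_force: [-0.6, -0.6, -0.9]
opening: 0.0578
```

```bash
python3 - <<'E'
from h import *
plan([.533,.1188,.195],1.571,vmax=22)
E
```

```text
t 19.2 at [530.7 114.  200.8] yaw 1.581 q6 0.06 n 1 open 57.8 F [-0.6 -0.6 -0.9]
[{"offset": [5, 2, 6], "rotation": [-0.0, -0.001, 0.01]}]
```

Request:
apply_moves --motion '[{"offset": [4,2,4],"rotation": [0,0,0.01]},{"offset": [0,0,4],"rotation": [0,0,0]},{"offset": [0,0,2],"rotation": [0,0,0]}]'

```text
time: 19.45
tool_pos: [0.5328, 0.1151, 0.1904]
tool_rot: [-3.142, -0.0, 1.566]
contact_force: [-0.8, -0.8, -0.7]
opening: 0.0576
```

```bash
python3 - <<'E'
from h import *
plan([.533,.1188,.107],1.571,vmax=12)
E
```

```text
t 19.45 at [532.8 115.1 190.4] yaw 1.566 q6 0.08 n 7 open 57.6 F [-0.8 -0.8 -0.7]
[{"offset": [1, 0, 12], "rotation": [-0.0, -0.0, -0.001]}, {"offset": [1, 0, 12], "rotation": [-0.0, -0.0, -0.001]}, {"offset": [1, 0, 12], "rotation": [-0.0, -0.0, -0.001]}, {"offset": [1, 0, 12], "rotation": [-0.0, -0.0, -0.001]}, {"offset": [1, 0, 12], "rotation": [-0.0, -0.0, -0.001]}, {"offset": [1, 0, 12], "rotation": [-0.0, -0.0, -0.001]}, {"offset": [1, 0, 12], "rotation": [-0.0, -0.0, -0.001]}]
```

Request:
apply_moves --motion '[{"offset": [3,0,5],"rotation": [0,0,0]},{"offset": [1,0,7],"rotation": [0,0,0]},{"offset": [0,0,7],"rotation": [0,0,0]},{"offset": [0,0,7],"rotation": [0,0,0]}]'

```text
time: 19.78
tool_pos: [0.5336, 0.1171, 0.1631]
tool_rot: [3.139, -0.0, 1.562]
contact_force: [1.1, -0.1, 0.0]
opening: 0.0576
```

```bash
python3 - <<'E'
from h import *
plan([.533,.1188,.107],1.571,vmax=12)
E
```

```text
t 19.78 at [533.6 117.1 163.1] yaw 1.562 q6 0.08 n 5 open 57.6 F [ 1.1 -0.1  0. ]
[{"offset": [0, 0, 11], "rotation": [0.0, -0.0, -0.002]}, {"offset": [0, 0, 11], "rotation": [0.0, -0.0, -0.002]}, {"offset": [0, 0, 11], "rotation": [0.0, -0.0, -0.002]}, {"offset": [0, 0, 11], "rotation": [0.0, -0.0, -0.002]}, {"offset": [0, 0, 11], "rotation": [0.0, -0.0, -0.002]}]
```

Request:
apply_moves --motion '[{"offset": [1,0,9],"rotation": [0,0,0]},{"offset": [0,0,10],"rotation": [0,0,0]},{"offset": [0,0,10],"rotation": [0,0,0]},{"offset": [0,0,10],"rotation": [0,0,0]},{"offset": [0,0,8],"rotation": [0,0,0]},{"offset": [0,0,4],"rotation": [0,0,0]}]'

```text
time: 20.28
tool_pos: [0.5335, 0.1181, 0.1056]
tool_rot: [3.14, -0.0, 1.562]
contact_force: [-9.3, -0.4, 41.5]
opening: 0.0574
```

```bash
python3 - <<'E'
from h import *
plan([.533,.1188,.106],1.571,vmax=12)
E
```

```text
t 20.28 at [533.5 118.1 105.6] yaw 1.562 q6 0.09 n 1 open 57.4 F [-9.3 -0.4 41.5]
[{"offset": [1, 0, 0], "rotation": [0.002, -0.0, -0.009]}]
```

Request:
apply_moves --motion '[{"offset": [0,0,-2],"rotation": [0,0,0]},{"offset": [0,0,0],"rotation": [0,0,0]},{"offset": [0,0,0],"rotation": [0,0,0]},{"offset": [0,0,-20],"rotation": [0,0,0]},{"offset": [0,0,-38],"rotation": [0,0,0]},{"offset": [0,0,-30],"rotation": [0,0,0]},{"offset": [0,0,-10],"rotation": [0,0,0]}]' --grip 0

```text
time: 20.87
tool_pos: [0.5309, 0.1179, 0.2037]
tool_rot: [-3.131, 0.001, 1.562]
contact_force: [0.6, 0.7, 0.1]
opening: 0.0913
```

```bash
python3 - <<'E'
from h import *
look("disc",(.4487,-.1775))
plan([.4487,-.1775,.11],1.571)
p=grab("scene")
cv2.imwrite("pics/w4.png",cv2.resize(p["img"][100:250,180:380,::-1],None,fx=4,fy=4,interpolation=cv2.INTER_CUBIC))
E
```

```text
top net 0.54 [ 4.517e-01 -1.760e-01  1.000e-04]
top fit [ 0.4493 -0.1751] 0.98
scene net 0.61 [ 0.4526 -0.1746 -0.0018]
scene fit [ 0.4488 -0.1793] 0.96
mean [ 0.449  -0.1772]
t 21.07 at [529.3 117.7 199.3] yaw 1.562 q6 0.09 n 9 open 92.1 F [-0.3  0.1 -0.1]
[{"offset": [-33, -9, 10], "rotation": [-0.002, 0.0, -0.001]}, {"offset": [-33, -9, 10], "rotation": [-0.002, 0.0, -0.001]}, {"offset": [-33, -9, 10], "rotation": [-0.002, 0.0, -0.001]}, {"offset": [-33, -9, 10], "rotation": [-0.002, 0.0, -0.001]}, {"offset": [-33, -9, 10], "rotation": [-0.002, 0.0, -0.001]}, {"offset": [-33, -9, 10], "rotation": [-0.002, 0.0, -0.001]}, {"offset": [-33, -9, 10], "rotation": [-0.002, 0.0, -0.001]}, {"offset": [-33, -9, 10], "rotation": [-0.002, 0.0, -0.001]}, {"offset": [-33, -9, 10], "rotation": [-0.002, 0.0, -0.001]}]
```

View pics/look_disc.png

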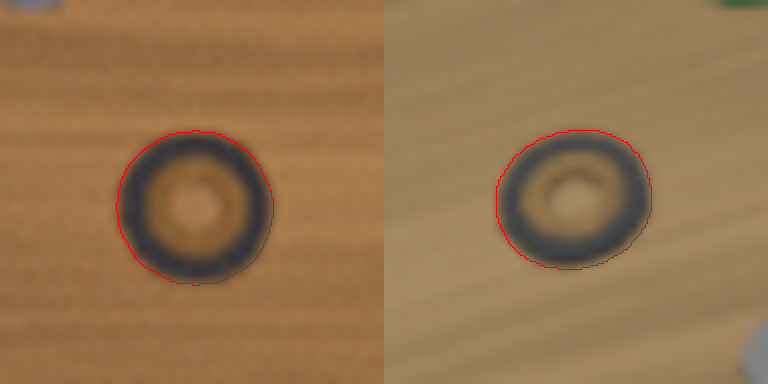

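View pics/w4.png

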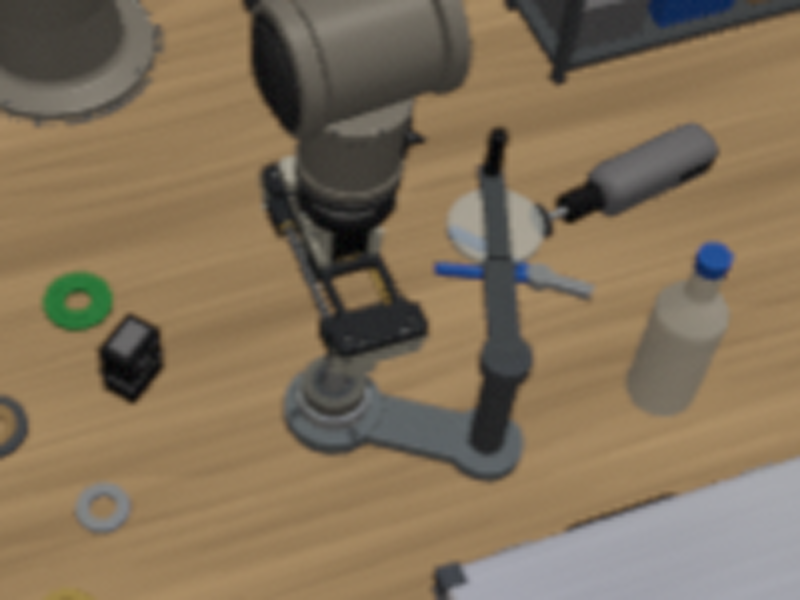

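Request:
apply_moves --motion '[{"offset": [-25,-6,0],"rotation": [-0.003,0,0]},{"offset": [-37,-10,0],"rotation": [-0.003,0,0]},{"offset": [-37,-10,0],"rotation": [-0.003,0,0]},{"offset": [-37,-10,0],"rotation": [-0.003,0,0]},{"offset": [-37,-10,2],"rotation": [0,0,0]},{"offset": [-37,-10,6],"rotation": [0,0,0]},{"offset": [-35,-10,15],"rotation": [0,0,0]},{"offset": [-25,-6,20],"rotation": [0,0,0]},{"offset": [-10,-3,20],"rotation": [0,0,0]},{"offset": [0,0,10],"rotation": [0,0,0]},{"offset": [0,0,0],"rotation": [0,0,0]}]'

```text
time: 22.03
tool_pos: [0.4401, -0.1711, 0.1085]
tool_rot: [-3.114, -0.006, 1.565]
contact_force: [0.3, 0.6, 0.5]
opening: 0.092
```

```bash
python3 - <<'E'
from h import *
plan([.449,-.1772,.0685],1.571,vmax=15)
E
```

```text
t 22.03 at [ 440.1 -171.1  108.5] yaw 1.565 q6 -0.52 n 3 open 92.0 F [0.3 0.6 0.5]
[{"offset": [-2, 3, 13], "rotation": [-0.009, -0.002, -0.002]}, {"offset": [-2, 3, 13], "rotation": [-0.009, -0.002, -0.002]}, {"offset": [-2, 3, 13], "rotation": [-0.009, -0.002, -0.002]}]
```

Request:
apply_moves --motion '[{"offset": [-3,4,9],"rotation": [-0.012,-0.003,0]},{"offset": [-2,4,12],"rotation": [-0.01,-0.003,0]},{"offset": [-1,1,7],"rotation": [-0.005,0,0]},{"offset": [0,0,4],"rotation": [0,0,0]},{"offset": [0,0,0],"rotation": [0,0,0]}]'

```text
time: 22.45
tool_pos: [0.4466, -0.1752, 0.0718]
tool_rot: [-3.133, -0.005, 1.566]
contact_force: [0.1, 0.4, -0.3]
opening: 0.0917
```

```bash
python3 - <<'E'
from h import *
plan([.449,-.1772,.0685],1.571,vmax=15)
E
```

```text
t 22.45 at [ 446.6 -175.2   71.8] yaw 1.566 q6 -0.53 n 1 open 91.7 F [ 0.1  0.4 -0.3]
[{"offset": [-2, 2, 3], "rotation": [-0.008, -0.005, -0.005]}]
```

Request:
apply_moves --motion '[{"offset": [-2,2,3],"rotation": [-0.008,-0.005,0]},{"offset": [0,0,1],"rotation": [0,0,0]},{"offset": [0,0,0],"rotation": [0,0,0]},{"offset": [0,0,0],"rotation": [0,0,0]}]' --grip 0.2

```text
time: 22.78
tool_pos: [0.4491, -0.1766, 0.0684]
tool_rot: [3.141, 0.001, 1.568]
contact_force: [0.2, 0.0, -0.3]
opening: 0.0745
```

```bash
python3 - <<'E'
from h import *
plan([.449,-.1772,.068],1.571,vmax=15)
E
```

```text
t 22.78 at [ 449.1 -176.6   68.4] yaw 1.568 q6 -0.53 n 1 open 74.5 F [ 0.2  0.  -0.3]
[{"offset": [-1, 0, 0], "rotation": [0.001, 0.001, -0.003]}]
```

Request:
apply_moves --motion '[{"offset": [-1,0,0],"rotation": [0,0,0]},{"offset": [0,0,0],"rotation": [0,0,0]},{"offset": [0,0,0],"rotation": [0,0,0]},{"offset": [0,0,0],"rotation": [0,0,0]},{"offset": [0,0,0],"rotation": [0,0,0]}]' --grip 1 --grip_force 30

```text
time: 23.2
tool_pos: [0.4495, -0.1778, 0.0695]
tool_rot: [3.139, 0.001, 1.568]
contact_force: [0.3, 0.3, -0.6]
opening: 0.0666
```

Request:
apply_moves --motion '[{"offset": [0,0,-25],"rotation": [0,0,0]},{"offset": [4,2,-35],"rotation": [0,0,0]},{"offset": [15,6,-35],"rotation": [0,0,0]},{"offset": [30,8,-22],"rotation": [0,0,0]},{"offset": [37,10,-10],"rotation": [0,0,0]},{"offset": [37,10,-3],"rotation": [0,0,0]},{"offset": [37,10,0],"rotation": [0,0,0]},{"offset": [37,10,0],"rotation": [0,0,0]},{"offset": [35,9,0],"rotation": [0,0,0]},{"offset": [28,7,0],"rotation": [0,0,0]},{"offset": [12,4,0],"rotation": [0,0,0]},{"offset": [0,0,0],"rotation": [0,0,0]}]'

```text
time: 24.2
tool_pos: [0.5298, 0.1057, 0.2077]
tool_rot: [3.135, -0.002, 1.561]
contact_force: [0.8, -0.3, -0.7]
opening: 0.0668
```

```bash
python3 - <<'E'
from h import *
plan([.533,.1188,.195],1.571,vmax=22)
E
```

```text
t 24.2 at [529.8 105.7 207.7] yaw 1.561 q6 0.06 n 1 open 66.8 F [ 0.8 -0.3 -0.7]
[{"offset": [13, 3, 13], "rotation": [0.007, -0.002, -0.01]}]
```

Request:
apply_moves --motion '[{"offset": [9,2,5],"rotation": [0.006,0,-0.01]},{"offset": [3,1,5],"rotation": [0,0,0]},{"offset": [0,0,1],"rotation": [0,0,0]},{"offset": [0,0,0],"rotation": [0,0,0]}]'

```text
time: 24.53
tool_pos: [0.5322, 0.1174, 0.1948]
tool_rot: [-3.14, -0.001, 1.573]
contact_force: [0.7, -0.1, -0.4]
opening: 0.0667
```

```bash
python3 - <<'E'
from h import *
plan([.533,.1188,.124],1.571,vmax=12)
E
```

```text
t 24.53 at [532.2 117.4 194.8] yaw 1.573 q6 0.07 n 6 open 66.7 F [ 0.7 -0.1 -0.4]
[{"offset": [0, 0, 12], "rotation": [-0.0, -0.0, 0.0]}, {"offset": [0, 0, 12], "rotation": [-0.0, -0.0, 0.0]}, {"offset": [0, 0, 12], "rotation": [-0.0, -0.0, 0.0]}, {"offset": [0, 0, 12], "rotation": [-0.0, -0.0, 0.0]}, {"offset": [0, 0, 12], "rotation": [-0.0, -0.0, 0.0]}, {"offset": [0, 0, 12], "rotation": [-0.0, -0.0, 0.0]}]
```

Request:
apply_moves --motion '[{"offset": [1,0,6],"rotation": [0,0,0]},{"offset": [0,0,7],"rotation": [0,0,0]},{"offset": [0,0,7],"rotation": [0,0,0]},{"offset": [0,0,7],"rotation": [0,0,0]}]'

```text
time: 24.87
tool_pos: [0.5334, 0.1159, 0.1671]
tool_rot: [3.139, -0.002, 1.568]
contact_force: [0.8, 1.0, 6.7]
opening: 0.0662
```

```bash
python3 - <<'E'
from h import *
plan([.533,.1188,.124],1.571,vmax=12)
E
```

```text
t 24.87 at [533.4 115.9 167.1] yaw 1.568 q6 0.07 n 4 open 66.2 F [0.8 1.  6.7]
[{"offset": [1, 0, 11], "rotation": [0.001, -0.0, -0.001]}, {"offset": [1, 0, 11], "rotation": [0.001, -0.0, -0.001]}, {"offset": [1, 0, 11], "rotation": [0.001, -0.0, -0.001]}, {"offset": [1, 0, 11], "rotation": [0.001, -0.0, -0.001]}]
```

Request:
apply_moves --motion '[{"offset": [3,0,3],"rotation": [0,0,0]},{"offset": [1,0,7],"rotation": [0,0,0]},{"offset": [0,0,8],"rotation": [0,0,0]}]'

```text
time: 25.12
tool_pos: [0.5337, 0.1195, 0.1473]
tool_rot: [3.138, -0.002, 1.567]
contact_force: [0.4, 0.1, -1.0]
opening: 0.0666
```

```bash
python3 - <<'E'
from h import *
plan([.533,.1188,.124],1.571,vmax=12)
E
```

```text
t 25.12 at [533.7 119.5 147.3] yaw 1.567 q6 0.08 n 2 open 66.6 F [ 0.4  0.1 -1. ]
[{"offset": [0, 0, 12], "rotation": [0.002, -0.001, -0.002]}, {"offset": [0, 0, 12], "rotation": [0.002, -0.001, -0.002]}]
```

Request:
apply_moves --motion '[{"offset": [0,0,9],"rotation": [0,0,0]},{"offset": [0,0,8],"rotation": [0,0,0]},{"offset": [0,0,5],"rotation": [0,0,0]},{"offset": [0,0,3],"rotation": [0,0,0]}]'

```text
time: 25.45
tool_pos: [0.5336, 0.1194, 0.1204]
tool_rot: [3.139, -0.001, 1.567]
contact_force: [-10.7, -0.8, 37.4]
opening: 0.0669
```

Request:
apply_moves --motion '[{"offset": [0,0,-2],"rotation": [0,0,0]},{"offset": [0,0,0],"rotation": [0,0,0]},{"offset": [0,0,0],"rotation": [0,0,0]},{"offset": [0,0,-20],"rotation": [0,0,0]},{"offset": [0,0,-38],"rotation": [0,0,0]},{"offset": [0,0,-20],"rotation": [0,0,0]}]' --grip 0

```text
time: 25.95
tool_pos: [0.5301, 0.119, 0.1958]
tool_rot: [-3.129, 0.0, 1.567]
contact_force: [1.7, 0.2, 1.1]
opening: 0.0912
```

```bash
python3 - <<'E'
from h import *
look("washer",(.5617,-.1047),13)
plan([.562,-.105,.11],1.571)
p=grab("scene")
cv2.imwrite("pics/d4.png",cv2.resize(p["img"][100:250,180:380,::-1],None,fx=4,fy=4,interpolation=cv2.INTER_CUBIC))
E
```

```text
top net 0.43 [ 0.5626 -0.1108  0.001 ]
top fit [ 0.5621 -0.1023] 0.92
scene net 0.62 [ 0.5583 -0.105   0.0032]
scene fit [ 0.5621 -0.1065] 0.96
mean [ 0.5621 -0.1044]
t 26.15 at [529.4 119.  193.1] yaw 1.567 q6 0.08 n 7 open 91.7 F [ 0.4  0.3 -0.8]
[{"offset": [-32, 5, 12], "rotation": [-0.002, 0.0, -0.001]}, {"offset": [-32, 5, 12], "rotation": [-0.002, 0.0, -0.001]}, {"offset": [-32, 5, 12], "rotation": [-0.002, 0.0, -0.001]}, {"offset": [-32, 5, 12], "rotation": [-0.002, 0.0, -0.001]}, {"offset": [-32, 5, 12], "rotation": [-0.002, 0.0, -0.001]}, {"offset": [-32, 5, 12], "rotation": [-0.002, 0.0, -0.001]}, {"offset": [-32, 5, 12], "rotation": [-0.002, 0.0, -0.001]}]
```

View pics/look_washer.png

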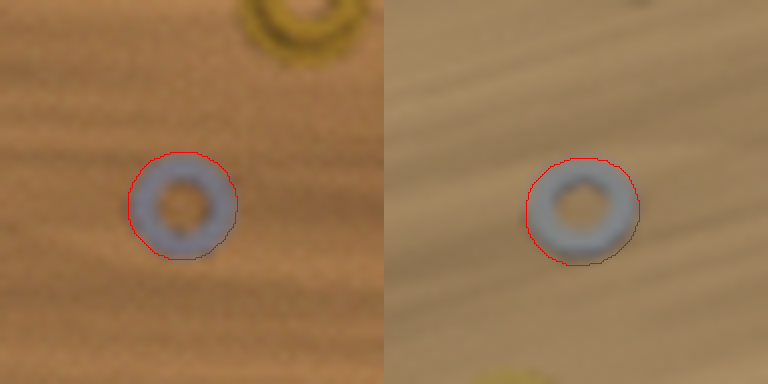

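View pics/d4.png

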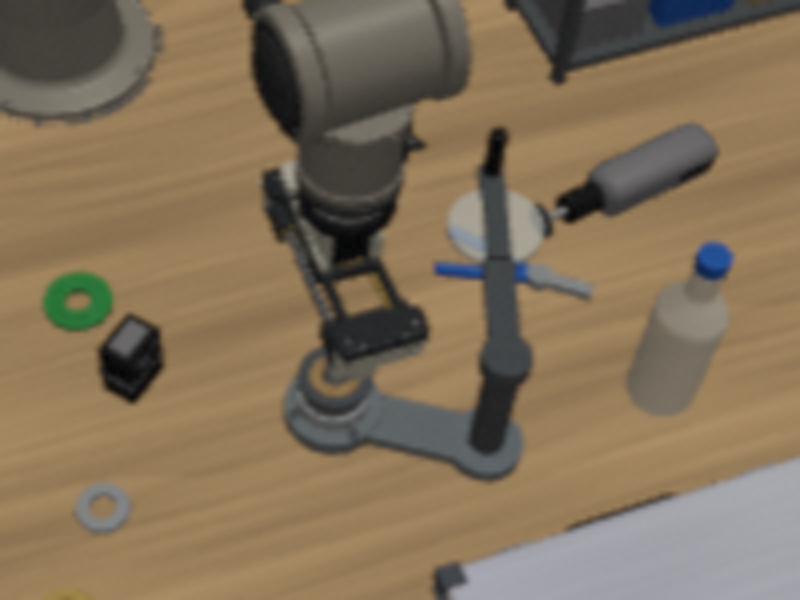

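Request:
apply_moves --motion '[{"offset": [-25,4,0],"rotation": [-0.004,0,0]},{"offset": [-36,6,2],"rotation": [-0.004,0,0]},{"offset": [-36,6,8],"rotation": [-0.004,0,0]},{"offset": [-36,6,15],"rotation": [0,0,0]},{"offset": [-34,6,20],"rotation": [0,0,0]},{"offset": [-28,4,20],"rotation": [0,0,0]},{"offset": [-12,2,12],"rotation": [0,0,0]},{"offset": [0,0,4],"rotation": [0,0,0]},{"offset": [0,0,0],"rotation": [0,0,0]}]' --grip 0.2

```text
time: 26.95
tool_pos: [0.5568, -0.0945, 0.0938]
tool_rot: [-3.119, -0.005, 1.571]
contact_force: [-0.7, -0.3, -0.9]
opening: 0.0739
```

```bash
python3 - <<'E'
from h import *
plan([.562,-.1044,.0685],1.571,vmax=15)
E
```

```text
t 26.95 at [556.8 -94.5  93.8] yaw 1.571 q6 -0.3 n 2 open 73.9 F [-0.7 -0.3 -0.9]
[{"offset": [-5, 3, 13], "rotation": [-0.011, -0.003, -0.0]}, {"offset": [-5, 3, 13], "rotation": [-0.011, -0.003, -0.0]}]
```

Request:
apply_moves --motion '[{"offset": [-6,3,6],"rotation": [-0.01,-0.003,0]},{"offset": [-4,2,10],"rotation": [-0.008,-0.002,0]},{"offset": [-1,0,6],"rotation": [0,0,0]},{"offset": [0,0,0],"rotation": [0,0,0]}]'

```text
time: 27.28
tool_pos: [0.5614, -0.1024, 0.07]
tool_rot: [-3.137, -0.001, 1.575]
contact_force: [-0.1, -0.2, -0.3]
opening: 0.0735
```

```bash
python3 - <<'E'
from h import *
plan([.562,-.1044,.068],1.571,vmax=15)
E
```

```text
t 27.28 at [ 561.4 -102.4   70. ] yaw 1.575 q6 -0.32 n 1 open 73.5 F [-0.1 -0.2 -0.3]
[{"offset": [-2, 1, 2], "rotation": [-0.004, -0.001, 0.004]}]
```

Request:
apply_moves --motion '[{"offset": [-2,1,2],"rotation": [-0.004,0,0]},{"offset": [0,0,0],"rotation": [0,0,0]},{"offset": [0,0,0],"rotation": [0,0,0]},{"offset": [0,0,0],"rotation": [0,0,0]},{"offset": [0,0,0],"rotation": [0,0,0]},{"offset": [0,0,0],"rotation": [0,0,0]},{"offset": [0,0,0],"rotation": [0,0,0]}]' --grip 1 --grip_force 30

```text
time: 27.87
tool_pos: [0.5636, -0.1018, 0.0704]
tool_rot: [3.138, 0.0, 1.579]
contact_force: [0.2, -0.2, -0.9]
opening: 0.0456
```

```bash
python3 - <<'E'
from h import *
plan([.533,.1188,.2],1.571)
E
```

```text
t 27.87 at [ 563.6 -101.8   70.4] yaw 1.579 q6 -0.32 n 7 open 45.6 F [ 0.2 -0.2 -0.9]
[{"offset": [32, -4, -19], "rotation": [0.0, 0.0, 0.001]}, {"offset": [32, -4, -19], "rotation": [0.0, 0.0, 0.001]}, {"offset": [32, -4, -19], "rotation": [0.0, 0.0, 0.001]}, {"offset": [32, -4, -19], "rotation": [0.0, 0.0, 0.001]}, {"offset": [32, -4, -19], "rotation": [0.0, 0.0, 0.001]}, {"offset": [32, -4, -19], "rotation": [0.0, 0.0, 0.001]}, {"offset": [32, -4, -19], "rotation": [0.0, 0.0, 0.001]}]
```

Request:
apply_moves --motion '[{"offset": [0,0,-20],"rotation": [0,0,0]},{"offset": [0,0,-30],"rotation": [0,0,0]},{"offset": [0,0,-10],"rotation": [0,0,0]},{"offset": [0,0,0],"rotation": [0,0,0]}]'

```text
time: 28.2
tool_pos: [0.5625, -0.1016, 0.131]
tool_rot: [-3.141, -0.001, 1.578]
contact_force: [0.3, -0.1, -0.8]
opening: 0.046
```

```bash
python3 - <<'E'
from h import *
plan([.533,.1188,.2],1.571)
p=grab("scene")
cv2.imwrite("pics/wa.png",cv2.resize(p["img"][150:270,140:280,::-1],None,fx=5,fy=5,interpolation=cv2.INTER_CUBIC))
E
```

```text
t 28.2 at [ 562.5 -101.6  131. ] yaw 1.578 q6 -0.32 n 7 open 46.0 F [ 0.3 -0.1 -0.8]
[{"offset": [32, -4, -10], "rotation": [-0.0, -0.0, 0.001]}, {"offset": [32, -4, -10], "rotation": [-0.0, -0.0, 0.001]}, {"offset": [32, -4, -10], "rotation": [-0.0, -0.0, 0.001]}, {"offset": [32, -4, -10], "rotation": [-0.0, -0.0, 0.001]}, {"offset": [32, -4, -10], "rotation": [-0.0, -0.0, 0.001]}, {"offset": [32, -4, -10], "rotation": [-0.0, -0.0, 0.001]}, {"offset": [31, -4, -10], "rotation": [-0.0, -0.0, 0.001]}]
```

View pics/wa.png

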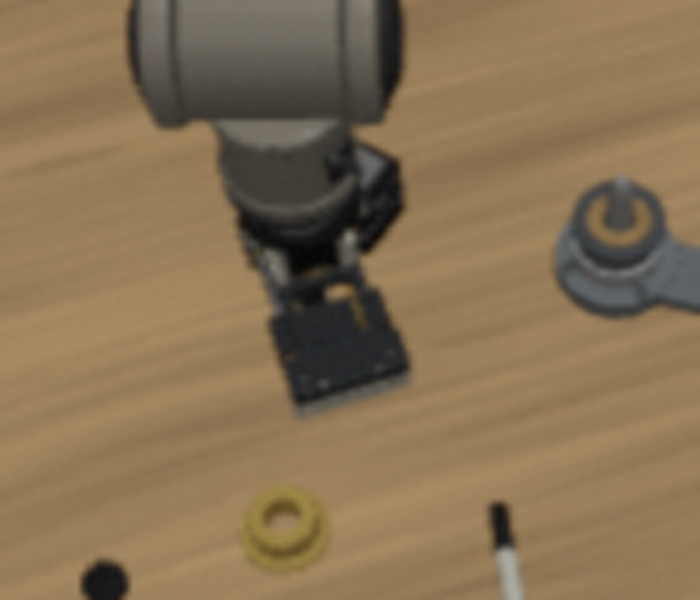

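Request:
apply_moves --motion '[{"offset": [10,-1,-28],"rotation": [0,0,0]},{"offset": [25,-3,-28],"rotation": [0,0,0]},{"offset": [36,-5,-14],"rotation": [0,0,0]},{"offset": [36,-5,-4],"rotation": [0,0,0]},{"offset": [36,-5,0],"rotation": [0,0,0]},{"offset": [34,-5,0],"rotation": [0,0,0]},{"offset": [25,-3,0],"rotation": [0,0,0]},{"offset": [10,-1,0],"rotation": [0,0,0]},{"offset": [0,0,0],"rotation": [0,0,0]}]'

```text
time: 29.0
tool_pos: [0.5294, 0.1168, 0.1965]
tool_rot: [-3.129, -0.003, 1.572]
contact_force: [0.4, -0.2, -0.2]
opening: 0.046
```

```bash
python3 - <<'E'
from h import *
plan([.533,.1212,.192],1.571)
E
```

```text
t 29.0 at [529.4 116.8 196.5] yaw 1.572 q6 0.07 n 1 open 46.0 F [ 0.4 -0.2 -0.2]
[{"offset": [4, 4, 4], "rotation": [-0.013, -0.003, 0.001]}]
```

Request:
apply_moves --motion '[{"offset": [4,3,2],"rotation": [-0.012,0,0]},{"offset": [1,0,1],"rotation": [0,0,0]},{"offset": [0,0,0],"rotation": [0,0,0]}]'

```text
time: 29.25
tool_pos: [0.5326, 0.1202, 0.1908]
tool_rot: [-3.139, -0.002, 1.572]
contact_force: [0.0, -0.5, -0.3]
opening: 0.0453
```

```bash
python3 - <<'E'
from h import *
plan([.533,.1212,.170],1.571)
p=grab("scene")
cv2.imwrite("pics/wa2.png",cv2.resize(p["img"][150:230,220:320,::-1],None,fx=7,fy=7,interpolation=cv2.INTER_CUBIC))
E
```

```text
t 29.25 at [532.6 120.2 190.8] yaw 1.572 q6 0.08 n 1 open 45.3 F [ 0.  -0.5 -0.3]
[{"offset": [1, 0, 21], "rotation": [-0.003, -0.002, 0.001]}]
```

View pics/wa2.png

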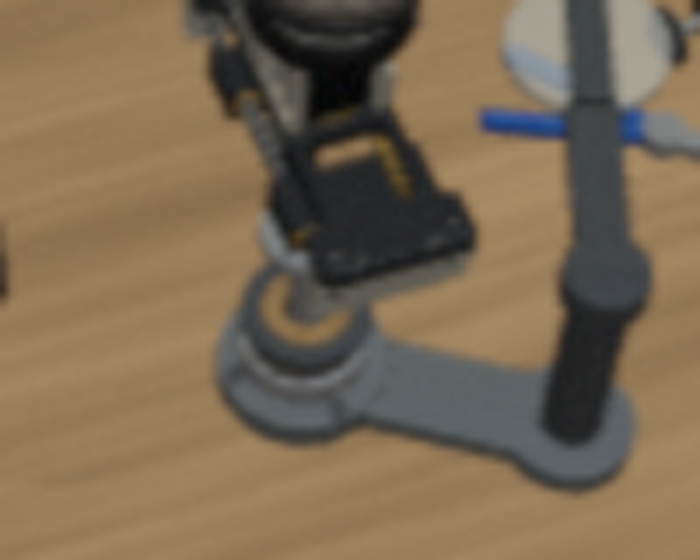

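```bash
python3 - <<'E'
from h import *
p=grab("scene"); s=observe(); P=s["tool_pos"]; print(P,s["opening"])
im=cv2.resize(p["img"][150:230,220:320,::-1],None,fx=7,fy=7,interpolation=cv2.INTER_CUBIC)
a=np.linspace(0,2*np.pi,60)
for dy,col in((-.0026,(0,0,255)),(-.012,(255,0,0))):
  for z in (P[2]-.0704,P[2]-.0624):
    c=np.c_[P[0]+.024*np.cos(a),P[1]+dy+.024*np.sin(a),0*a+z]
    uv=(proj(p,c)-[220,150]+.5)*7; cv2.polylines(im,[np.round(uv).astype(np.int32)],True,col,1)
uv=(proj(p,[.533,.1188,.112])-[220,150]+.5)*7; cv2.circle(im,tuple(np.round(uv[0]).astype(int)),3,(0,255,0),-1)
cv2.imwrite("pics/wa3.png",im)
E
```

```text
[0.53270669 0.11995169 0.19116405] 0.04597226481133815
```

View pics/wa3.png

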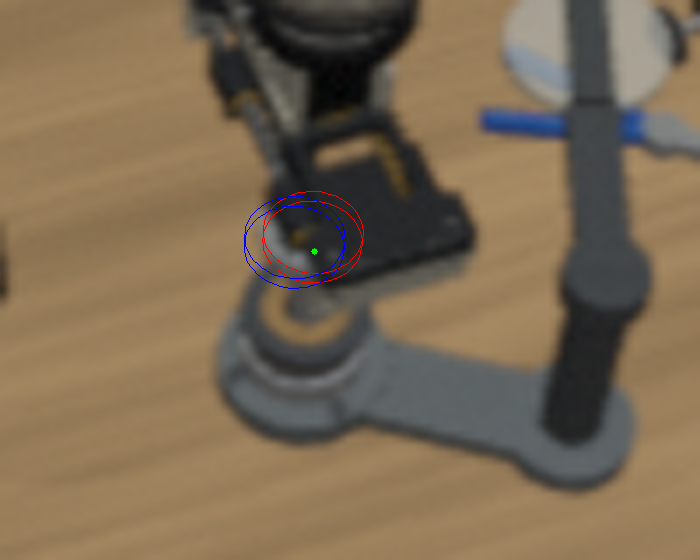

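Request:
apply_moves --motion '[{"offset": [1,0,6],"rotation": [0,0,0]},{"offset": [0,0,7],"rotation": [0,0,0]},{"offset": [0,0,7],"rotation": [0,0,0]}]'

```text
time: 29.6
tool_pos: [0.5341, 0.1188, 0.1711]
tool_rot: [3.14, -0.002, 1.568]
contact_force: [0.6, 0.8, -0.8]
opening: 0.0459
```

```bash
python3 - <<'E'
from h import *
plan([.533,.1212,.132],1.571,vmax=10)
E
```

```text
t 29.6 at [534.1 118.8 171.1] yaw 1.568 q6 0.08 n 4 open 45.9 F [ 0.6  0.8 -0.8]
[{"offset": [1, 0, 10], "rotation": [0.0, -0.001, -0.001]}, {"offset": [1, 0, 10], "rotation": [0.0, -0.001, -0.001]}, {"offset": [1, 0, 10], "rotation": [0.0, -0.001, -0.001]}, {"offset": [1, 0, 10], "rotation": [0.0, -0.001, -0.001]}]
```

Request:
apply_moves --motion '[{"offset": [3,0,4],"rotation": [0,0,0]},{"offset": [1,0,6],"rotation": [0,0,0]},{"offset": [0,0,7],"rotation": [0,0,0]},{"offset": [0,0,7],"rotation": [0,0,0]}]'

```text
time: 29.93
tool_pos: [0.5341, 0.1225, 0.1439]
tool_rot: [3.141, -0.002, 1.567]
contact_force: [0.5, -0.6, -0.5]
opening: 0.0462
```

```bash
python3 - <<'E'
from h import *
plan([.533,.1212,.132],1.571,vmax=10)
E
```

```text
t 29.93 at [534.1 122.5 143.9] yaw 1.567 q6 0.09 n 2 open 46.2 F [ 0.5 -0.6 -0.5]
[{"offset": [-1, -1, 6], "rotation": [0.0, -0.001, -0.002]}, {"offset": [-1, -1, 6], "rotation": [0.0, -0.001, -0.002]}]
```

Request:
apply_moves --motion '[{"offset": [-1,0,6],"rotation": [0,0,0]},{"offset": [0,0,5],"rotation": [0,0,0]},{"offset": [0,0,2],"rotation": [0,0,0]}]'

```text
time: 30.18
tool_pos: [0.5338, 0.1216, 0.1302]
tool_rot: [-3.141, -0.002, 1.567]
contact_force: [-11.3, -1.4, 36.1]
opening: 0.0462
```

Request:
apply_moves --motion '[{"offset": [0,0,-2],"rotation": [0,0,0]},{"offset": [0,0,0],"rotation": [0,0,0]},{"offset": [0,0,0],"rotation": [0,0,0]},{"offset": [0,0,-20],"rotation": [0,0,0]},{"offset": [0,0,-35],"rotation": [0,0,0]},{"offset": [0,0,-15],"rotation": [0,0,0]}]' --grip 0

```text
time: 30.68
tool_pos: [0.5317, 0.1213, 0.1993]
tool_rot: [-3.132, -0.001, 1.567]
contact_force: [1.0, 0.1, 0.9]
opening: 0.0822
```

```bash
python3 - <<'E'
from h import *
look("nut",(.656,-.161),13,9)
p=grab("scene")
cv2.imwrite("pics/wa4.png",cv2.resize(p["img"][100:250,180:380,::-1],None,fx=4,fy=4,interpolation=cv2.INTER_CUBIC))
E
```

```text
top net 0.75 [ 0.6578 -0.1625 -0.0024]
top fit [ 0.6581 -0.157 ] 0.81
scene net 0.49 [ 0.658  -0.1613  0.0009]
scene fit [ 0.6475 -0.1601] 0.62
mean [ 0.6528 -0.1586]
```

View pics/look_nut.png

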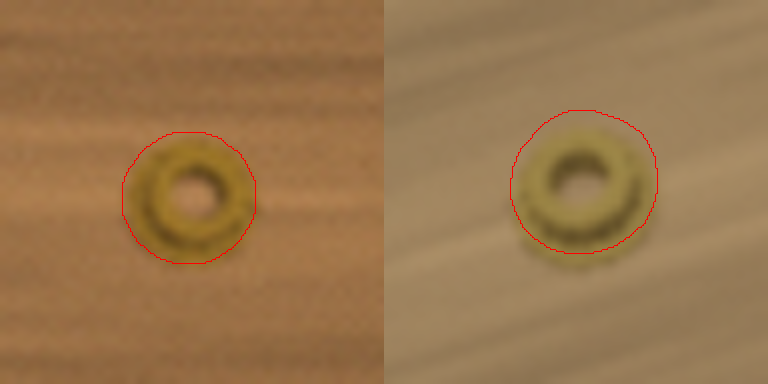

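View pics/wa4.png

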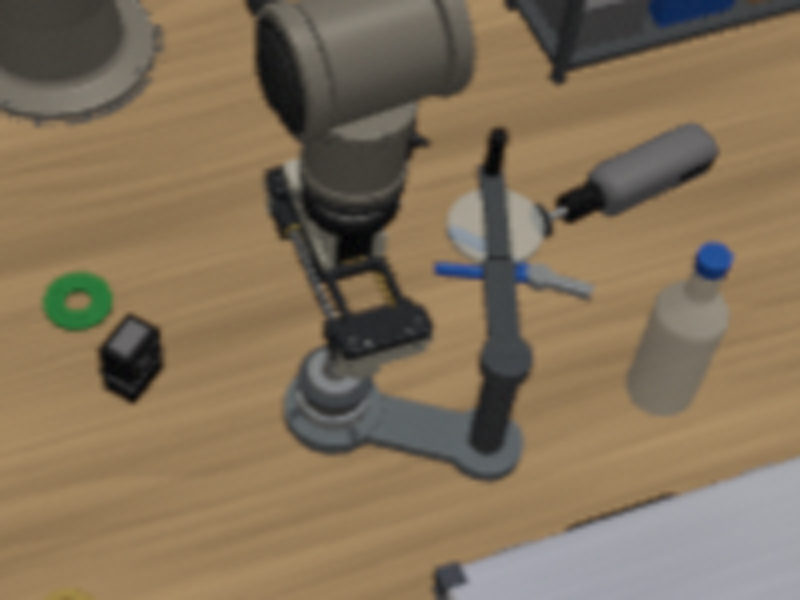

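```bash
python3 - <<'E'
from h import *
for n,g,px in(("top",(.6578,-.1625),(195,193)),("scene",(.658,-.1613),(578,178))):
    p=grab(n); c=proj(p,[g[0],g[1],.008])[0]; x0,y0=int(c[0])-24,int(c[1])-24
    u=((px[0]%384)+.5)/8-.5+x0; v=(px[1]+.5)/8-.5+y0
    print(n,back(p,[u,v],.026))
    # yellow mask model-free: saturated yellow hue
    im=cv2.resize(p["img"][y0:y0+48,x0:x0+48],None,fx=4,fy=4,interpolation=cv2.INTER_CUBIC); L=cv2.cvtColor(im,cv2.COLOR_RGB2LAB).astype(float)
    bg=np.median(L.reshape(-1,3),0); D=L-bg
    d=np.hypot(D[...,1],D[...,2]); k=(d>9).astype(np.uint8); k=cv2.morphologyEx(k,cv2.MORPH_OPEN,np.ones((7,7),np.uint8))
    nn,lab,st,ce=cv2.connectedComponentsWithStats(k); b=1+np.argmax(st[1:,4]); k=(lab==b).astype(np.uint8)
    f=np.zeros_like(k); cv2.fillPoly(f,[cv2.convexHull(np.argwhere(k)[:,::-1].astype(np.int32))],1)
    def cst(w):
        s=sil(p,SH["nut"],w/1000,x0,y0,192); return 1-(s&f).sum()/(s|f).sum()
    r=minimize(cst,np.array(g)*1000,method="Nelder-Mead",options={"initial_simplex":np.array(g)*1000+np.array([[0,0],[6,0],[0,6]])}); print(r.x,1-r.fun)
plan([.657,-.160,.13],1.571)
E
```

```text
top [[ 0.65559138 -0.15661058  0.026     ]]
[ 656.23205214 -158.30430341] 0.8029445073612684
scene [[ 0.65561715 -0.16226835  0.026     ]]
[ 648.27929688 -162.38398438] 0.6062188464277237
t 31.03 at [530.1 121.1 195.1] yaw 1.567 q6 0.09 n 9 open 91.7 F [0.2 0.1 0.1]
[{"offset": [-31, 14, 7], "rotation": [-0.002, -0.0, -0.0]}, {"offset": [-31, 14, 7], "rotation": [-0.002, -0.0, -0.0]}, {"offset": [-31, 14, 7], "rotation": [-0.002, -0.0, -0.0]}, {"offset": [-31, 14, 7], "rotation": [-0.002, -0.0, -0.0]}, {"offset": [-31, 14, 7], "rotation": [-0.002, -0.0, -0.0]}, {"offset": [-31, 14, 7], "rotation": [-0.002, -0.0, -0.0]}, {"offset": [-31, 14, 7], "rotation": [-0.002, -0.0, -0.0]}, {"offset": [-31, 14, 7], "rotation": [-0.002, -0.0, -0.0]}, {"offset": [-31, 14, 7], "rotation": [-0.002, -0.0, -0.0]}]
```

Request:
apply_moves --motion '[{"offset": [-25,11,0],"rotation": [-0.004,0,0]},{"offset": [-34,15,2],"rotation": [-0.004,0,0]},{"offset": [-34,15,6],"rotation": [-0.004,0,0]},{"offset": [-34,15,10],"rotation": [0,0,0]},{"offset": [-34,15,12],"rotation": [0,0,0]},{"offset": [-34,15,14],"rotation": [0,0,0]},{"offset": [-34,15,14],"rotation": [0,0,0]},{"offset": [-28,12,12],"rotation": [0,0,0]},{"offset": [-12,6,6],"rotation": [0,0,0]},{"offset": [0,0,0],"rotation": [0,0,0]},{"offset": [0,0,0],"rotation": [0,0,0]}]'

```text
time: 31.95
tool_pos: [0.6476, -0.1587, 0.0989]
tool_rot: [-3.121, -0.006, 1.571]
contact_force: [0.4, 0.2, -0.1]
opening: 0.0921
```

```bash
python3 - <<'E'
from h import *
plan([.656,-.1595,.076],1.571,vmax=14)
E
```

```text
t 31.95 at [ 647.6 -158.7   98.9] yaw 1.571 q6 -0.35 n 2 open 92.1 F [ 0.4  0.2 -0.1]
[{"offset": [0, 4, 11], "rotation": [-0.011, -0.003, -0.0]}, {"offset": [0, 4, 11], "rotation": [-0.011, -0.003, -0.0]}]
```

Request:
apply_moves --motion '[{"offset": [0,5,7],"rotation": [-0.011,-0.003,0]},{"offset": [0,3,9],"rotation": [-0.009,-0.003,0]},{"offset": [0,0,4],"rotation": [0,0,0]},{"offset": [0,0,0],"rotation": [0,0,0]}]' --grip 0.25

```text
time: 32.28
tool_pos: [0.6549, -0.1541, 0.0769]
tool_rot: [-3.14, -0.001, 1.574]
contact_force: [-0.9, -0.0, -0.5]
opening: 0.0707
```

```bash
python3 - <<'E'
from h import *
plan([.656,-.1595,.076],1.571,vmax=14)
E
```

```text
t 32.28 at [ 654.9 -154.1   76.9] yaw 1.574 q6 -0.35 n 1 open 70.7 F [-0.9 -0.  -0.5]
[{"offset": [-5, 1, 1], "rotation": [-0.001, -0.001, 0.003]}]
```

Request:
apply_moves --motion '[{"offset": [-5,1,0],"rotation": [0,0,0]},{"offset": [-1,0,0],"rotation": [0,0,0]},{"offset": [0,0,0],"rotation": [0,0,0]}]'

```text
time: 32.53
tool_pos: [0.6562, -0.1578, 0.078]
tool_rot: [-3.141, -0.001, 1.578]
contact_force: [-0.1, -0.3, 0.3]
opening: 0.0688
```

```bash
python3 - <<'E'
from h import *
plan([.656,-.1595,.075],1.571,vmax=14)
E
```

```text
t 32.53 at [ 656.2 -157.8   78. ] yaw 1.578 q6 -0.36 n 1 open 68.8 F [-0.1 -0.3  0.3]
[{"offset": [-2, 0, 3], "rotation": [-0.001, -0.001, 0.007]}]
```

Request:
apply_moves --motion '[{"offset": [-2,0,2],"rotation": [0,0,0]},{"offset": [0,0,1],"rotation": [0,0,0]},{"offset": [0,0,0],"rotation": [0,0,0]},{"offset": [0,0,0],"rotation": [0,0,0]},{"offset": [0,0,0],"rotation": [0,0,0]},{"offset": [0,0,0],"rotation": [0,0,0]},{"offset": [0,0,0],"rotation": [0,0,0]}]' --grip 1 --grip_force 30

```text
time: 33.12
tool_pos: [0.6568, -0.1602, 0.0764]
tool_rot: [3.14, -0.0, 1.577]
contact_force: [0.8, 0.1, -0.0]
opening: 0.0436
```

```bash
python3 - <<'E'
from h import *
plan([.533,.1188,.215],1.571)
E
```

```text
t 33.12 at [ 656.8 -160.2   76.4] yaw 1.577 q6 -0.36 n 9 open 43.6 F [ 0.8  0.1 -0. ]
[{"offset": [31, -14, -15], "rotation": [0.0, -0.0, 0.001]}, {"offset": [31, -14, -15], "rotation": [0.0, -0.0, 0.001]}, {"offset": [31, -14, -15], "rotation": [0.0, -0.0, 0.001]}, {"offset": [31, -14, -15], "rotation": [0.0, -0.0, 0.001]}, {"offset": [31, -14, -15], "rotation": [0.0, -0.0, 0.001]}, {"offset": [31, -14, -15], "rotation": [0.0, -0.0, 0.001]}, {"offset": [31, -14, -15], "rotation": [0.0, -0.0, 0.001]}, {"offset": [31, -14, -15], "rotation": [0.0, -0.0, 0.001]}, {"offset": [31, -14, -15], "rotation": [0.0, -0.0, 0.001]}]
```

Request:
apply_moves --motion '[{"offset": [0,0,-25],"rotation": [0,0,0]},{"offset": [10,-5,-35],"rotation": [0,0,0]},{"offset": [25,-11,-32],"rotation": [0,0,0]},{"offset": [36,-16,-20],"rotation": [0,0,0]},{"offset": [36,-16,-8],"rotation": [0,0,0]},{"offset": [36,-16,-2],"rotation": [0,0,0]},{"offset": [36,-16,0],"rotation": [0,0,0]},{"offset": [36,-16,0],"rotation": [0,0,0]},{"offset": [30,-13,0],"rotation": [0,0,0]},{"offset": [14,-6,0],"rotation": [0,0,0]},{"offset": [0,0,0],"rotation": [0,0,0]}]'

```text
time: 34.03
tool_pos: [0.533, 0.1056, 0.2006]
tool_rot: [-3.138, -0.003, 1.571]
contact_force: [0.0, 0.1, -1.5]
opening: 0.0432
```

```bash
python3 - <<'E'
from h import *
plan([.533,.1188,.2],1.571,vmax=20)
E
```

```text
t 34.03 at [533.  105.6 200.6] yaw 1.571 q6 0.05 n 1 open 43.2 F [ 0.   0.1 -1.5]
[{"offset": [13, 0, 1], "rotation": [-0.004, -0.003, -0.0]}]
```

Request:
apply_moves --motion '[{"offset": [9,0,0],"rotation": [-0.003,0,0]},{"offset": [3,0,0],"rotation": [0,0,0]},{"offset": [0,0,0],"rotation": [0,0,0]}]'

```text
time: 34.28
tool_pos: [0.533, 0.1185, 0.2005]
tool_rot: [-3.141, -0.003, 1.572]
contact_force: [0.4, 0.5, -1.8]
opening: 0.0434
```

```bash
python3 - <<'E'
from h import *
plan([.533,.1188,.146],1.571,vmax=10)
E
```

```text
t 34.28 at [533.  118.5 200.5] yaw 1.572 q6 0.07 n 6 open 43.4 F [ 0.4  0.5 -1.8]
[{"offset": [0, 0, 9], "rotation": [-0.0, -0.0, 0.0]}, {"offset": [0, 0, 9], "rotation": [-0.0, -0.0, 0.0]}, {"offset": [0, 0, 9], "rotation": [-0.0, -0.0, 0.0]}, {"offset": [0, 0, 9], "rotation": [-0.0, -0.0, 0.0]}, {"offset": [0, 0, 9], "rotation": [-0.0, -0.0, 0.0]}, {"offset": [0, 0, 9], "rotation": [-0.0, -0.0, 0.0]}]
```

Request:
apply_moves --motion '[{"offset": [1,0,6],"rotation": [0,0,0]},{"offset": [0,0,7],"rotation": [0,0,0]},{"offset": [0,0,7],"rotation": [0,0,0]},{"offset": [0,0,7],"rotation": [0,0,0]}]'

```text
time: 34.62
tool_pos: [0.5352, 0.117, 0.1719]
tool_rot: [3.139, -0.002, 1.568]
contact_force: [0.2, -0.4, -1.8]
opening: 0.0434
```

```bash
python3 - <<'E'
from h import *
plan([.533,.1188,.146],1.571,vmax=10)
E
```

```text
t 34.62 at [535.2 117.  171.9] yaw 1.568 q6 0.08 n 3 open 43.4 F [ 0.2 -0.4 -1.8]
[{"offset": [1, -1, 9], "rotation": [0.001, -0.001, -0.001]}, {"offset": [1, -1, 9], "rotation": [0.001, -0.001, -0.001]}, {"offset": [1, -1, 9], "rotation": [0.001, -0.001, -0.001]}]
```

Request:
apply_moves --motion '[{"offset": [2,-1,6],"rotation": [0,0,0]},{"offset": [0,0,7],"rotation": [0,0,0]},{"offset": [0,0,7],"rotation": [0,0,0]},{"offset": [0,0,4],"rotation": [0,0,0]}]'

```text
time: 34.95
tool_pos: [0.5339, 0.118, 0.145]
tool_rot: [-3.142, -0.002, 1.566]
contact_force: [-12.9, -0.3, 42.7]
opening: 0.0435
```

```bash
python3 - <<'E'
from h import *
plan([.533,.1188,.146],1.571,vmax=10)
E
```

```text
t 34.95 at [533.9 118.  145. ] yaw 1.566 q6 0.08 n 1 open 43.5 F [-12.9  -0.3  42.7]
[{"offset": [1, -1, -1], "rotation": [-0.0, -0.002, -0.005]}]
```

Request:
apply_moves --motion '[{"offset": [0,0,-1],"rotation": [0,0,0]},{"offset": [0,0,0],"rotation": [0,0,0]},{"offset": [0,0,0],"rotation": [0,0,0]},{"offset": [0,0,-20],"rotation": [0,0,0]},{"offset": [0,0,-35],"rotation": [0,0,0]},{"offset": [0,0,-38],"rotation": [0,0,0]},{"offset": [0,0,-30],"rotation": [0,0,0]},{"offset": [-38,-15,-10],"rotation": [0,0,0]},{"offset": [-38,-15,0],"rotation": [0,0,0]},{"offset": [-30,-10,0],"rotation": [0,0,0]}]' --grip 0

```text
time: 35.78
tool_pos: [0.4949, 0.0149, 0.2828]
tool_rot: [3.139, -0.002, 1.576]
contact_force: [0.1, -0.5, -0.6]
opening: 0.0915
```

```bash
python3 - <<'E'
from h import *
p=grab("top");q=grab("scene")
for pp in(p,q):
  for k in ["nut","bearing","guard_handle","plug","socket"]:
    for d in tip_of(k,pp)[:2]: print(k,round(d["score"],2),np.round(d["location"],4))
a=cv2.resize(p["img"][150:230,195:275,::-1],None,fx=5,fy=5,interpolation=cv2.INTER_CUBIC)
b=cv2.resize(q["img"][155:235,225:305,::-1],None,fx=5,fy=5,interpolation=cv2.INTER_CUBIC)
cv2.imwrite("pics/st.png",np.hstack([a,b]))
a=cv2.resize(p["img"][110:290,120:420,::-1],None,fx=2.66,fy=2.66,interpolation=cv2.INTER_CUBIC); cv2.imwrite("pics/st2.png",a)
plan([.4265,.3048,.29],-.456)
import pickle; pickle.dump((p,q),open("p2.pkl","wb"))
E
```

```text
nut 0.55 [0.5321 0.116  0.0693]
nut 0.42 [ 0.4393 -0.0406 -0.0008]
guard_handle 0.91 [0.4257 0.3015 0.1787]
plug 0.48 [ 0.4398 -0.0438 -0.0027]
plug 0.33 [ 0.5353 -0.4254 -0.0025]
socket 0.8 [ 0.5382 -0.4249 -0.0011]
nut 0.51 [ 0.38    0.52   -0.0007]
nut 0.46 [0.5345 0.1149 0.0691]
bearing 0.56 [0.538  0.121  0.1137]
bearing 0.49 [0.5298 0.1152 0.0192]
guard_handle 0.73 [0.4294 0.2978 0.1785]
plug 0.59 [ 0.4416 -0.0425 -0.0023]
socket 0.78 [ 0.5331 -0.4256  0.0014]
t 36.38 at [495.5  16.6 281.5] yaw 1.576 q6 -0.13 n 18 open 91.8 F [-0.2  0.1 -1.1]
[{"offset": [16, -4, 0], "rotation": [-0.0, -0.0, 0.113]}, {"offset": [16, -6, 0], "rotation": [-0.0, -0.0, 0.113]}, {"offset": [15, -7, 0], "rotation": [-0.0, -0.0, 0.113]}, {"offset": [14, -9, 0], "rotation": [-0.0, -0.0, 0.113]}, {"offset": [13, -10, 0], "rotation": [-0.0, -0.0, 0.113]}, {"offset": [12, -12, 0], "rotation": [-0.0, -0.0, 0.113]}, {"offset": [10, -13, 0], "rotation": [-0.0, -0.0, 0.113]}, {"offset": [9, -14, 0], "rotation": [-0.0, -0.0, 0.113]}, {"offset": [7, -15, 0], "rotation": [-0.0, -0.0, 0.113]}, {"offset": [5, -16, 0], "rotation": [-0.0, -0.0, 0.113]}, {"offset": [3, -16, 0], "rotation": [-0.0, -0.0, 0.113]}, {"offset": [2, -16, 0], "rotation": [-0.0, -0.0, 0.113]}]
[{"offset": [0, -16, 0], "rotation": [-0.0, -0.0, 0.113]}, {"offset": [-2, -16, 0], "rotation": [-0.0, -0.0, 0.113]}, {"offset": [-4, -16, 0], "rotation": [-0.0, -0.0, 0.113]}, {"offset": [-6, -15, 0], "rotation": [-0.0, -0.0, 0.113]}, {"offset": [-7, -15, 0], "rotation": [-0.0, -0.0, 0.113]}, {"offset": [-9, -14, 0], "rotation": [-0.0, -0.0, 0.113]}]
```

View pics/st.png

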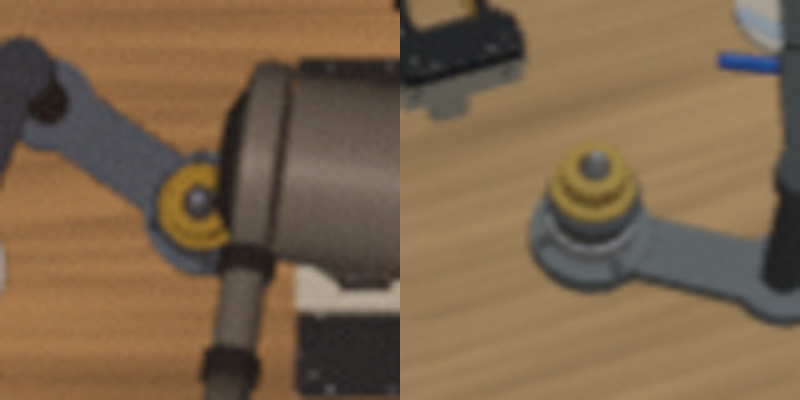

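View pics/st2.png

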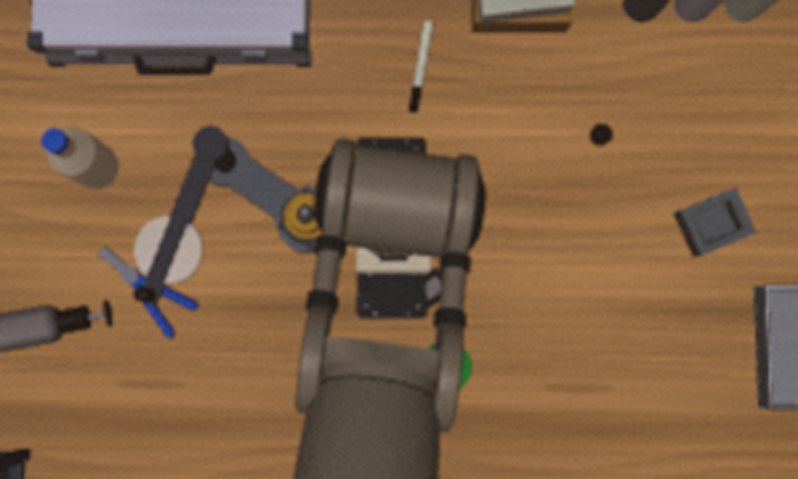

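Request:
apply_moves --motion '[{"offset": [16,-4,0],"rotation": [0,0,0.113]},{"offset": [16,-6,0],"rotation": [0,0,0.113]},{"offset": [15,-7,0],"rotation": [0,0,0.113]},{"offset": [14,-9,0],"rotation": [0,0,0.113]},{"offset": [13,-10,0],"rotation": [0,0,0.113]},{"offset": [12,-12,0],"rotation": [0,0,0.113]},{"offset": [10,-13,0],"rotation": [0,0,0.113]},{"offset": [9,-14,0],"rotation": [0,0,0.113]},{"offset": [7,-15,0],"rotation": [0,0,0.113]},{"offset": [5,-16,0],"rotation": [0,0,0.113]},{"offset": [3,-16,0],"rotation": [0,0,0.113]},{"offset": [2,-16,0],"rotation": [0,0,0.113]}]'

```text
time: 37.38
tool_pos: [0.4526, 0.2209, 0.2806]
tool_rot: [-3.139, 0.002, 0.159]
contact_force: [-0.3, -0.7, 0.8]
opening: 0.092
```

```bash
python3 - <<'E'
from h import *
plan([.4265,.304,.29],-.456)
E
```

```text
t 37.38 at [452.6 220.9 280.6] yaw 0.159 q6 1.71 n 6 open 92.0 F [-0.3 -0.7  0.8]
[{"offset": [-2, -14, -2], "rotation": [-0.0, 0.0, 0.103]}, {"offset": [-4, -14, -2], "rotation": [-0.0, 0.0, 0.103]}, {"offset": [-5, -14, -2], "rotation": [-0.0, 0.0, 0.103]}, {"offset": [-6, -13, -2], "rotation": [-0.0, 0.0, 0.103]}, {"offset": [-8, -12, -2], "rotation": [-0.0, 0.0, 0.103]}, {"offset": [-9, -11, -2], "rotation": [-0.0, 0.0, 0.103]}]
```

Request:
apply_moves --motion '[{"offset": [-2,-14,-2],"rotation": [0,0,0.103]},{"offset": [-4,-14,-2],"rotation": [0,0,0.103]},{"offset": [-5,-14,-2],"rotation": [0,0,0.103]},{"offset": [-6,-13,-2],"rotation": [0,0,0.103]},{"offset": [-7,-11,-1],"rotation": [0,0,0.09]},{"offset": [-6,-8,0],"rotation": [0,0,0.07]},{"offset": [0,0,0],"rotation": [0,0,0]},{"offset": [0,0,0],"rotation": [0,0,0]}]'

```text
time: 38.05
tool_pos: [0.4259, 0.3077, 0.289]
tool_rot: [-3.141, 0.004, -0.438]
contact_force: [0.4, -0.0, -0.2]
opening: 0.092
```

```bash
python3 - <<'E'
from h import *
plan([.4265,.304,.224],-.456,vmax=20)
E
```

```text
t 38.05 at [425.9 307.7 289. ] yaw -0.438 q6 2.49 n 4 open 92.0 F [ 0.4 -0.  -0.2]
[{"offset": [1, 1, 16], "rotation": [-0.0, 0.001, 0.005]}, {"offset": [1, 1, 16], "rotation": [-0.0, 0.001, 0.005]}, {"offset": [1, 1, 16], "rotation": [-0.0, 0.001, 0.005]}, {"offset": [1, 1, 16], "rotation": [-0.0, 0.001, 0.005]}]
```

Request:
apply_moves --motion '[{"offset": [1,1,14],"rotation": [0,0,0]},{"offset": [1,1,16],"rotation": [0,0,0]},{"offset": [1,0,16],"rotation": [0,0,0]},{"offset": [0,0,12],"rotation": [0,0,0]},{"offset": [0,0,4],"rotation": [0,0,0]},{"offset": [0,0,0],"rotation": [0,0,0]}]' --grip 0.5

```text
time: 38.55
tool_pos: [0.4289, 0.3023, 0.2253]
tool_rot: [-3.141, 0.002, -0.424]
contact_force: [0.1, -1.3, -0.0]
opening: 0.0565
```

Request:
apply_moves --motion '[{"offset": [0,0,0],"rotation": [0,0,0]},{"offset": [0,0,0],"rotation": [0,0,0]},{"offset": [0,0,0],"rotation": [0,0,0]},{"offset": [0,0,0],"rotation": [0,0,0]},{"offset": [0,0,0],"rotation": [0,0,0]},{"offset": [0,0,0],"rotation": [0,0,0]},{"offset": [0,0,0],"rotation": [0,0,0]}]' --grip 1 --grip_force 15

```text
time: 39.13
tool_pos: [0.4304, 0.3021, 0.2282]
tool_rot: [-3.137, -0.001, -0.422]
contact_force: [1.5, -0.9, -3.9]
opening: 0.0178
```

```bash
python3 - <<'E'
from h import *
s=observe(); h=np.array([.616,.233]); P=np.array(s["tool_pos"])
a=np.arctan2(*(P[:2]-h)[::-1]); print(P,s["tool_rot"],s["opening"],s["contact_force"],"r",np.hypot(*(P[:2]-h)),"ang",np.degrees(a))
E
```

```text
[0.43038601 0.30206558 0.22823143] [-3.13715008e+00 -9.94727783e-04 -4.21882266e-01] 0.01779881788012046 [ 1.54309578 -0.89688721 -3.8564168 ] r 0.1980469783559209 ang 159.5901422932285
```

Request:
apply_moves --motion '[{"offset": [1,20,0],"rotation": [0,0,-0.105]},{"offset": [1,22,0],"rotation": [0,0,-0.112]},{"offset": [1,22,0],"rotation": [0,0,-0.112]},{"offset": [1,22,0],"rotation": [0,0,-0.112]},{"offset": [1,22,0],"rotation": [0,0,-0.112]},{"offset": [1,22,0],"rotation": [0,0,-0.112]}]'

```text
time: 39.63
tool_pos: [0.4251, 0.1753, 0.2284]
tool_rot: [-3.139, -0.025, 0.276]
contact_force: [8.6, 4.8, -9.0]
opening: 0.0174
```

```bash
python3 - <<'E'
from h import *
s=observe(); h=np.array([.616,.233]); P=np.array(s["tool_pos"])
a=np.arctan2(*(P[:2]-h)[::-1]); print(P,s["tool_rot"],s["opening"],s["contact_force"],"r",np.hypot(*(P[:2]-h)),"ang",np.degrees(a))
E
```

```text
[0.42514386 0.17531458 0.22841336] [-3.13852518 -0.02495063  0.27586201] 0.017424477353293603 [ 8.58119607  4.79289578 -9.04362921] r 0.19938323082127818 ang -163.18279140672544
```

Request:
apply_moves --motion '[{"offset": [1,22,0],"rotation": [0,0,-0.112]},{"offset": [1,22,0],"rotation": [0,0,-0.112]},{"offset": [1,22,0],"rotation": [0,0,-0.112]},{"offset": [1,20,0],"rotation": [0,0,-0.1]},{"offset": [1,12,0],"rotation": [0,0,-0.06]},{"offset": [0,6,0],"rotation": [0,0,-0.03]}]'

```text
time: 40.13
tool_pos: [0.483, 0.0842, 0.2285]
tool_rot: [3.132, -0.034, 0.83]
contact_force: [0.7, 5.1, -0.7]
opening: 0.0178
```

```bash
python3 - <<'E'
from h import *
s=observe(); h=np.array([.616,.233]); P=np.array(s["tool_pos"])
a=np.arctan2(*(P[:2]-h)[::-1]); print(P,s["tool_rot"],s["opening"],s["contact_force"],"r",np.hypot(*(P[:2]-h)),"ang",np.degrees(a))
E
```

```text
[0.48300782 0.08423655 0.22849865] [ 3.13168364 -0.03420443  0.83028525] 0.017816649225584045 [ 0.739047    5.13891952 -0.70590294] r 0.19954318856624212 ang -131.79621383047555
```

Request:
apply_moves --motion '[{"offset": [0,7,0],"rotation": [0,0,-0.035]},{"offset": [0,7,0],"rotation": [0,0,-0.035]},{"offset": [0,5,0],"rotation": [0,0,-0.025]},{"offset": [0,4,0],"rotation": [0,0,-0.02]}]'

```text
time: 40.47
tool_pos: [0.5014, 0.0698, 0.2285]
tool_rot: [3.132, -0.035, 0.951]
contact_force: [-1.2, 2.2, 0.7]
opening: 0.0178
```

```bash
python3 - <<'E'
from h import *
s=observe(); h=np.array([.616,.233]); P=np.array(s["tool_pos"])
a=np.arctan2(*(P[:2]-h)[::-1]); print(P,s["tool_rot"],s["opening"],s["contact_force"],"r",np.hypot(*(P[:2]-h)),"ang",np.degrees(a))
E
```

```text
[0.50140441 0.0698086  0.22849059] [ 3.13224943 -0.03538028  0.95059758] 0.017839789095829953 [-1.21418922  2.15482195  0.7434336 ] r 0.19940807936425978 ang -125.07713870642002
```

Near home; press on gently until the stop is felt.

Request:
apply_moves --motion '[{"offset": [0,3,0],"rotation": [0,0,-0.01]},{"offset": [0,3,0],"rotation": [0,0,-0.01]},{"offset": [0,3,0],"rotation": [0,0,-0.01]},{"offset": [0,3,0],"rotation": [0,0,0]}]'

```text
time: 40.8
tool_pos: [0.5029, 0.0692, 0.2283]
tool_rot: [-3.126, -0.033, 0.982]
contact_force: [-9.4, 7.0, 6.4]
opening: 0.0179
```

```bash
python3 - <<'E'
from h import *
s=observe(); h=np.array([.616,.233]); P=np.array(s["tool_pos"])
a=np.arctan2(*(P[:2]-h)[::-1]); print(P,s["tool_rot"],s["opening"],s["contact_force"],"r",np.hypot(*(P[:2]-h)),"ang",np.degrees(a))
E
```

```text
[0.50289462 0.06916867 0.22831365] [-3.12557013 -0.0333901   0.98247504] 0.017878589027213412 [-9.3560188   7.02199174  6.38052264] r 0.19908172300827998 ang -124.62030603800267
```

Request:
apply_moves --motion '[{"offset": [0,0,0],"rotation": [0,0,0]},{"offset": [0,0,0],"rotation": [0,0,0]},{"offset": [0,0,0],"rotation": [0,0,0]},{"offset": [0,0,0],"rotation": [0,0,0]},{"offset": [0,0,-25],"rotation": [0,0.015,0]},{"offset": [0,0,-35],"rotation": [0,0.015,0]},{"offset": [0,0,-20],"rotation": [0,0,0]}]' --grip 0

```text
time: 41.38
tool_pos: [0.5002, 0.0656, 0.3063]
tool_rot: [-3.117, -0.059, 0.983]
contact_force: [0.3, 0.5, 0.5]
opening: 0.0599
```

```bash
cat >> h.py <<'E'
def boxsil(p,v,dx,dy,z0,z1,x0,y0,n):
    c,s=np.cos(v[2]),np.sin(v[2]); P=[]
    for z in(z0,z1):
        for a,b in((1,1),(1,-1),(-1,-1),(-1,1)):
            P.append([v[0]/1e3+c*a*dx/2-s*b*dy/2,v[1]/1e3+s*a*dx/2+c*b*dy/2,z])
    uv=(proj(p,P)-[x0,y0]+.5)*UP-.5
    f=np.zeros((n,n),np.uint8); cv2.fillPoly(f,[cv2.convexHull(np.round(uv*16).astype(np.int32))],1,shift=4); return f
def fitbox(p,g,dx,dy,z0,z1):
    m,x0,y0=mask(p,g,30); n=m.shape[0]; best=None
    for a in np.radians(np.arange(-90,90,15)):
        c=lambda v:1-(lambda s:(s&m).sum()/max(1,(s|m).sum()))(boxsil(p,v,dx,dy,z0,z1,x0,y0,n))
        v0=np.array([g[0]*1e3,g[1]*1e3,a])
        r=minimize(c,v0,method="Nelder-Mead",options={"initial_simplex":v0+np.array([[0,0,0],[6,0,0],[0,6,0],[0,0,.15]]),"xatol":.01})
        if best is None or r.fun<best.fun: best=r
    im=cv2.resize(p["img"][y0:y0+60,x0:x0+60,::-1],None,fx=6,fy=6,interpolation=cv2.INTER_CUBIC)
    for msk,col in((m,(0,255,255)),(boxsil(p,best.x,dx,dy,z0,z1,x0,y0,n),(0,0,255))):
        s=cv2.resize(msk,(360,360),interpolation=0); cc,_=cv2.findContours(s,0,1); cv2.drawContours(im,cc,-1,col,1)
    return best.x,1-best.fun,im
E
python3 - <<'E'
import h
from h import *
h.THR=20
p=grab("top");q=grab("scene"); I=[]
for pp in(p,q):
  for g,d in(((.440,-.043),(36,50,0,.066)),((.535,-.425),(66,80,0,.034))):
    x,f,im=fitbox(pp,g,d[0]/1e3,d[1]/1e3,d[2],d[3]); print(np.round(x,2),np.degrees(x[2]),round(f,3)); I.append(im)
cv2.imwrite("pics/pl.png",np.vstack([np.hstack(I[:2]),np.hstack(I[2:])])[:,:])
cv2.imwrite("pics/gd.png",np.hstack([cv2.resize(p["img"][150:230,195:275,::-1],None,fx=5,fy=5),cv2.resize(q["img"][155:235,225:305,::-1],None,fx=5,fy=5)]))
for pp in(p,q):
  for k in ["guard_handle"]:
    for d in tip_of(k,pp)[:1]: print(k,round(d["score"],2),np.round(d["location"],4))
print(observe()["tool_pos"])
import pickle; pickle.dump((p,q),open("p3.pkl","wb"))
E
```

```text
[451.53 -50.62  -1.45] -82.86711725644523 0.074
[ 5.3279e+02 -4.2256e+02  4.0000e-01] 22.838917578405493 0.977
[428.74 -47.61  -0.72] -41.005299639046456 0.478
[ 5.3347e+02 -4.2636e+02  3.9000e-01] 22.626377917643268 0.982
guard_handle 0.78 [0.5034 0.0621 0.178 ]
[0.49969841 0.06577346 0.30371324]
```

View pics/pl.png

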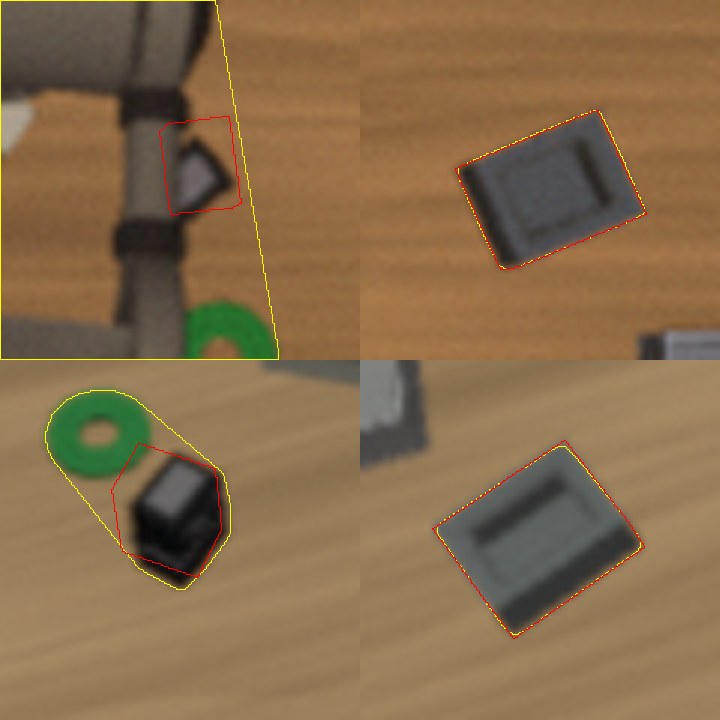

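View pics/gd.png

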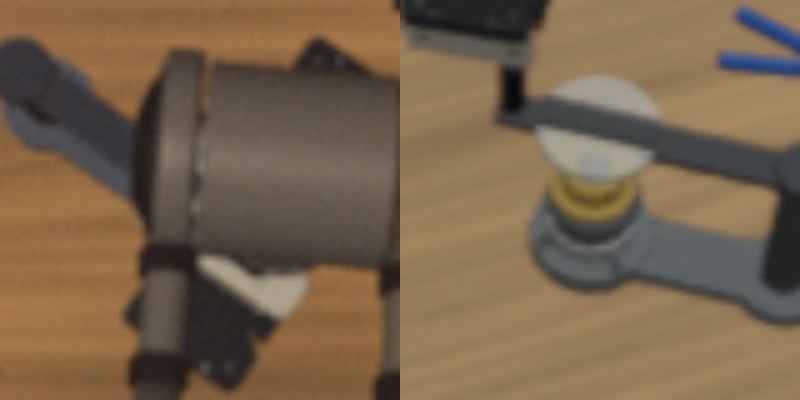

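```bash
python3 - <<'E'
import h
from h import *
import pickle
p,q=pickle.load(open("p1.pkl","rb")); 
def dm(p,g,win=24):
    c=proj(p,[g[0],g[1],.03])[0]; x0,y0=int(c[0])-win,int(c[1])-win
    im=cv2.resize(p["img"][y0:y0+2*win,x0:x0+2*win],None,fx=UP,fy=UP,interpolation=cv2.INTER_CUBIC)
    L=cv2.cvtColor(im,cv2.COLOR_RGB2LAB).astype(float); bg=np.median(L.reshape(-1,3),0); D=L-bg
    k=((np.linalg.norm(D*[.7,1,1],axis=2)>22)&(L[...,1]>110)).astype(np.uint8)
    n,lab,st,ce=cv2.connectedComponentsWithStats(k); b=min([i for i in range(1,n) if st[i,4]>400],key=lambda i:np.hypot(*(ce[i]-win*UP)))
    k=(lab==b).astype(np.uint8); f=np.zeros_like(k); cv2.fillPoly(f,[cv2.convexHull(np.argwhere(k)[:,::-1].astype(np.int32))],1)
    return f,x0,y0
I=[]
for pp in(p,q):
    m,x0,y0=dm(pp,(.44,-.043)); n=m.shape[0]; best=None
    for a in np.radians(np.arange(-90,90,15)):
        c=lambda v:1-(lambda s:(s&m).sum()/max(1,(s|m).sum()))(boxsil(pp,v,.036,.05,0,.066,x0,y0,n))
        v0=np.array([440,-43,a]); r=minimize(c,v0,method="Nelder-Mead",options={"initial_simplex":v0+np.array([[0,0,0],[6,0,0],[0,6,0],[0,0,.15]]),"xatol":.01})
        if best is None or r.fun<best.fun: best=r
    print(np.round(best.x,2),np.degrees(best.x[2]),1-best.fun)
    im=cv2.resize(pp["img"][y0:y0+48,x0:x0+48,::-1],None,fx=8,fy=8,interpolation=cv2.INTER_CUBIC)
    for msk,col in((m,(0,255,255)),(boxsil(pp,best.x,.036,.05,0,.066,x0,y0,n),(0,0,255))):
        s=cv2.resize(msk,(384,384),interpolation=0); cc,_=cv2.findContours(s,0,1); cv2.drawContours(im,cc,-1,col,1)
    I.append(im)
cv2.imwrite("pics/pl2.png",np.hstack(I))
E
```

```text
[438.39 -39.64   0.7 ] 39.98515902854745 0.9407305306685044
[438.03 -43.4    0.67] 38.426773558222294 0.9707764505119454
```

View pics/pl2.png

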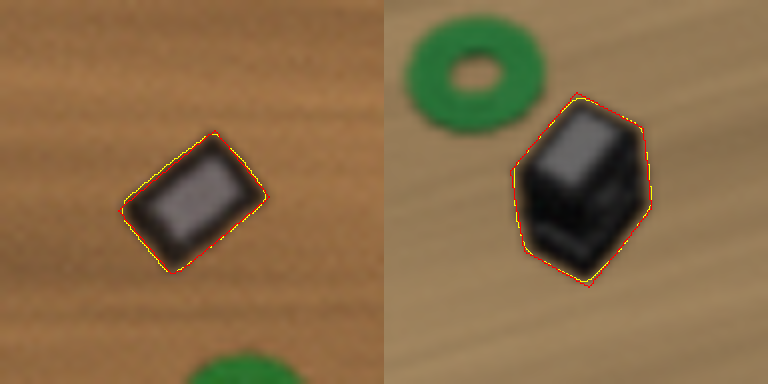

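```bash
python3 - <<'E'
from h import *
plan([.4382,-.0415,.25],.684,vmax=25)
E
```

```text
t 41.58 at [499.7  65.8 303.7] yaw 0.983 q6 0.52 n 6 open 75.6 F [ 1.  -0.5  0.2]
[{"offset": [-21, 2, 8], "rotation": [-0.006, -0.009, 0.05]}, {"offset": [-21, 3, 8], "rotation": [-0.006, -0.009, 0.05]}, {"offset": [-21, 4, 8], "rotation": [-0.006, -0.009, 0.05]}, {"offset": [-20, 5, 8], "rotation": [-0.006, -0.009, 0.05]}, {"offset": [-20, 6, 9], "rotation": [-0.006, -0.009, 0.05]}, {"offset": [-20, 6, 9], "rotation": [-0.006, -0.009, 0.05]}]
```

Request:
apply_moves --motion '[{"offset": [-21,2,0],"rotation": [-0.006,-0.009,0.05]},{"offset": [-21,3,4],"rotation": [-0.006,-0.009,0.05]},{"offset": [-21,4,8],"rotation": [-0.006,-0.009,0.05]},{"offset": [-20,5,10],"rotation": [-0.006,-0.009,0.05]},{"offset": [-18,5,12],"rotation": [-0.006,-0.009,0.05]},{"offset": [-10,4,12],"rotation": [-0.006,-0.009,0.03]},{"offset": [0,0,0],"rotation": [0,0,0]},{"offset": [0,0,0],"rotation": [0,0,0]}]'

```text
time: 42.25
tool_pos: [0.4391, -0.0352, 0.2412]
tool_rot: [-3.132, 0.014, 0.693]
contact_force: [0.7, -0.0, 1.2]
opening: 0.0918
```

```bash
python3 - <<'E'
from h import *
plan([.4382,-.0415,.15],.684,vmax=25)
q=grab("scene"); cv2.imwrite("pics/pp.png",cv2.resize(q["img"][130:250,150:310,::-1],None,fx=4,fy=4))
E
```

```text
t 42.25 at [439.1 -35.2 241.2] yaw 0.693 q6 0.63 n 4 open 91.8 F [ 0.7 -0.   1.2]
[{"offset": [-1, 1, 23], "rotation": [-0.002, 0.004, 0.002]}, {"offset": [-1, 1, 23], "rotation": [-0.002, 0.004, 0.002]}, {"offset": [-1, 1, 23], "rotation": [-0.002, 0.004, 0.002]}, {"offset": [-1, 1, 23], "rotation": [-0.002, 0.004, 0.002]}]
```

View pics/pp.png

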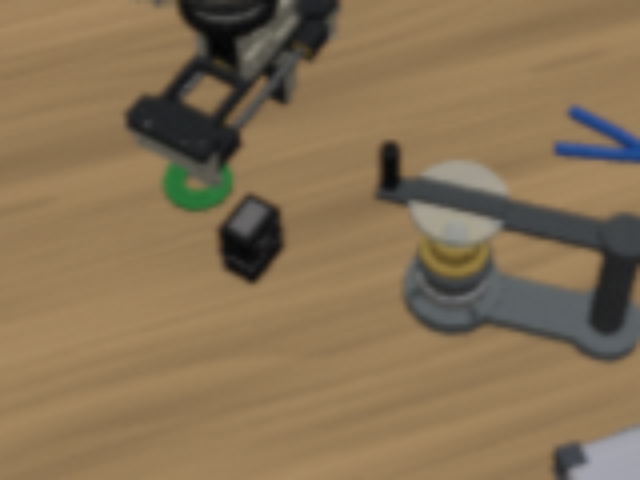

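Request:
apply_moves --motion '[{"offset": [-1,1,20],"rotation": [-0.002,0.004,0]},{"offset": [-1,1,25],"rotation": [-0.002,0.004,0]},{"offset": [-1,1,25],"rotation": [-0.002,0.004,0]},{"offset": [0,1,15],"rotation": [0,0,0]},{"offset": [0,0,0],"rotation": [0,0,0]},{"offset": [0,0,0],"rotation": [0,0,0]}]'

```text
time: 42.8
tool_pos: [0.4434, -0.037, 0.156]
tool_rot: [3.14, -0.005, 0.703]
contact_force: [0.3, -0.1, 0.9]
opening: 0.0921
```

```bash
python3 - <<'E'
from h import *
plan([.4382,-.0415,.103],.684,vmax=15)
E
```

```text
t 42.8 at [443.4 -37.  156. ] yaw 0.703 q6 0.61 n 4 open 92.1 F [ 0.3 -0.1  0.9]
[{"offset": [-2, 0, 13], "rotation": [0.0, -0.001, 0.005]}, {"offset": [-2, 0, 13], "rotation": [0.0, -0.001, 0.005]}, {"offset": [-2, 0, 13], "rotation": [0.0, -0.001, 0.005]}, {"offset": [-2, 0, 13], "rotation": [0.0, -0.001, 0.005]}]
```

Request:
apply_moves --motion '[{"offset": [-3,0,12],"rotation": [0,0,0.008]},{"offset": [-2,0,14],"rotation": [0,0,0.006]},{"offset": [-1,0,14],"rotation": [0,0,0.004]},{"offset": [0,0,9],"rotation": [0,0,0]},{"offset": [0,0,2],"rotation": [0,0,0]}]' --grip 0.2

```text
time: 43.22
tool_pos: [0.4446, -0.0398, 0.1095]
tool_rot: [3.131, -0.013, 0.689]
contact_force: [0.0, -0.2, 0.8]
opening: 0.0741
```

```bash
python3 - <<'E'
from h import *
plan([.4382,-.0415,.103],.684,vmax=15)
E
```

```text
t 43.22 at [444.6 -39.8 109.5] yaw 0.689 q6 0.61 n 1 open 74.1 F [ 0.  -0.2  0.8]
[{"offset": [-6, -3, 6], "rotation": [0.011, -0.013, 0.005]}]
```

Request:
apply_moves --motion '[{"offset": [-5,-2,4],"rotation": [0.01,-0.012,0.005]},{"offset": [-2,0,3],"rotation": [0,0,0]},{"offset": [0,0,0],"rotation": [0,0,0]}]'

```text
time: 43.47
tool_pos: [0.4389, -0.0427, 0.1035]
tool_rot: [3.14, -0.002, 0.685]
contact_force: [0.9, 0.0, -0.3]
opening: 0.0735
```

```bash
python3 - <<'E'
from h import *
plan([.4382,-.0415,.103],.684,vmax=15)
E
```

```text
t 43.47 at [438.9 -42.7 103.5] yaw 0.685 q6 0.61 n 1 open 73.5 F [ 0.9  0.  -0.3]
[{"offset": [0, -1, 1], "rotation": [0.002, -0.002, 0.001]}]
```

Request:
apply_moves --motion '[{"offset": [0,-1,0],"rotation": [0,0,0]},{"offset": [0,0,0],"rotation": [0,0,0]},{"offset": [0,0,0],"rotation": [0,0,0]},{"offset": [0,0,0],"rotation": [0,0,0]},{"offset": [0,0,0],"rotation": [0,0,0]},{"offset": [0,0,0],"rotation": [0,0,0]},{"offset": [0,0,0],"rotation": [0,0,0]}]' --grip 1 --grip_force 35

```text
time: 44.05
tool_pos: [0.4389, -0.0421, 0.105]
tool_rot: [3.138, -0.003, 0.685]
contact_force: [-0.2, 0.2, -1.9]
opening: 0.0498
```

```bash
python3 - <<'E'
from h import *
plan([.5331,-.4245,.17],.396,vmax=34)
E
```

```text
t 44.05 at [438.9 -42.1 105. ] yaw 0.685 q6 0.62 n 12 open 49.8 F [-0.2  0.2 -1.9]
[{"offset": [-14, 30, -5], "rotation": [0.0, -0.0, 0.024]}, {"offset": [-13, 30, -5], "rotation": [0.0, -0.0, 0.024]}, {"offset": [-13, 30, -5], "rotation": [0.0, -0.0, 0.024]}, {"offset": [-12, 31, -5], "rotation": [0.0, -0.0, 0.024]}, {"offset": [-11, 31, -5], "rotation": [0.0, -0.0, 0.024]}, {"offset": [-10, 31, -5], "rotation": [0.0, -0.0, 0.024]}, {"offset": [-10, 31, -5], "rotation": [0.0, -0.0, 0.024]}, {"offset": [-9, 32, -5], "rotation": [0.0, -0.0, 0.024]}, {"offset": [-8, 32, -5], "rotation": [0.0, -0.0, 0.024]}, {"offset": [-7, 32, -5], "rotation": [0.0, -0.0, 0.024]}, {"offset": [-7, 32, -5], "rotation": [0.0, -0.0, 0.024]}, {"offset": [-6, 32, -5], "rotation": [0.0, -0.0, 0.024]}]
```

Request:
apply_moves --motion '[{"offset": [0,0,-25],"rotation": [0,0,0]},{"offset": [-10,22,-25],"rotation": [0,0,0.02]},{"offset": [-14,33,-10],"rotation": [0,0,0.027]},{"offset": [-13,33,-3],"rotation": [0,0,0.027]},{"offset": [-13,33,0],"rotation": [0,0,0.027]},{"offset": [-12,34,0],"rotation": [0,0,0.027]},{"offset": [-11,34,0],"rotation": [0,0,0.027]},{"offset": [-10,34,0],"rotation": [0,0,0.027]},{"offset": [-9,34,0],"rotation": [0,0,0.027]},{"offset": [-8,34,0],"rotation": [0,0,0.027]},{"offset": [-7,34,0],"rotation": [0,0,0.027]}]'

```text
time: 44.97
tool_pos: [0.5213, -0.3819, 0.1677]
tool_rot: [-3.136, 0.003, 0.42]
contact_force: [0.9, 0.0, -1.3]
opening: 0.0499
```

```bash
python3 - <<'E'
from h import *
plan([.5331,-.4245,.165],.396,vmax=25)
E
```

```text
t 44.97 at [ 521.3 -381.9  167.7] yaw 0.42 q6 0.4 n 2 open 49.9 F [ 0.9  0.  -1.3]
[{"offset": [-3, 22, 1], "rotation": [-0.003, 0.002, 0.012]}, {"offset": [-3, 22, 1], "rotation": [-0.003, 0.002, 0.012]}]
```

Request:
apply_moves --motion '[{"offset": [-3,20,0],"rotation": [0,0,0.012]},{"offset": [-2,10,0],"rotation": [0,0,0.008]},{"offset": [0,2,0],"rotation": [0,0,0]},{"offset": [0,0,0],"rotation": [0,0,0]}]'

```text
time: 45.3
tool_pos: [0.5284, -0.4223, 0.1638]
tool_rot: [-3.135, 0.005, 0.39]
contact_force: [-0.4, 0.5, -1.8]
opening: 0.0497
```

```bash
python3 - <<'E'
from h import *
plan([.5331,-.4245,.155],.396,vmax=25)
q=grab("scene"); cv2.imwrite("pics/ps.png",cv2.resize(q["img"][180:300,50:210,::-1],None,fx=4,fy=4))
E
```

```text
t 45.3 at [ 528.4 -422.3  163.8] yaw 0.39 q6 0.39 n 1 open 49.7 F [-0.4  0.5 -1.8]
[{"offset": [4, 4, 9], "rotation": [-0.006, 0.005, -0.006]}]
```

View pics/ps.png

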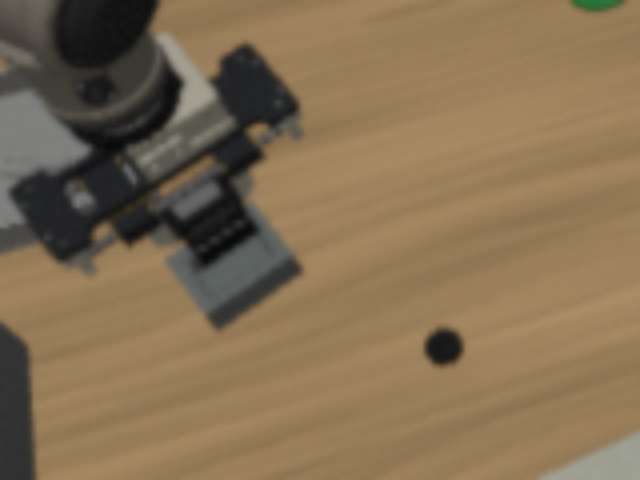

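Request:
apply_moves --motion '[{"offset": [4,3,6],"rotation": [-0.006,0.005,0]},{"offset": [1,1,6],"rotation": [0,0,0]},{"offset": [0,0,2],"rotation": [0,0,0]},{"offset": [0,0,0],"rotation": [0,0,0]}]'

```text
time: 45.68
tool_pos: [0.5351, -0.4196, 0.1481]
tool_rot: [-3.139, -0.0, 0.395]
contact_force: [-0.4, -0.5, -1.8]
opening: 0.0501
```

```bash
python3 - <<'E'
from h import *
plan([.5331,-.4245,.145],.396,vmax=25,r=1)
E
```

```text
t 45.68 at [ 535.1 -419.6  148.1] yaw 0.395 q6 0.4 n 1 open 50.1 F [-0.4 -0.5 -1.8]
[{"offset": [-3.7, 3.8, 3.1], "rotation": [-0.003, -0.0, -0.001]}]
```

Request:
apply_moves --motion '[{"offset": [-3.5,3.5,0],"rotation": [0,0,0]},{"offset": [0,0,0],"rotation": [0,0,0]},{"offset": [0,0,0],"rotation": [0,0,0]}]'

```text
time: 45.93
tool_pos: [0.5334, -0.423, 0.148]
tool_rot: [-3.138, 0.0, 0.397]
contact_force: [0.2, -0.3, -1.2]
opening: 0.0499
```

```bash
python3 - <<'E'
from h import *
plan([.5331,-.4245,.145],.396,vmax=25,r=1)
E
```

```text
t 45.93 at [ 533.4 -423.   148. ] yaw 0.397 q6 0.39 n 1 open 49.9 F [ 0.2 -0.3 -1.2]
[{"offset": [-0.9, 1.3, 3.0], "rotation": [-0.004, 0.0, 0.001]}]
```

Request:
apply_moves --motion '[{"offset": [-1,1.5,5],"rotation": [0,0,0]},{"offset": [0,0,5],"rotation": [0,0,0]},{"offset": [0,0,4],"rotation": [0,0,0]}]'

```text
time: 46.18
tool_pos: [0.5334, -0.4255, 0.1347]
tool_rot: [-3.141, -0.001, 0.397]
contact_force: [-0.3, -0.3, -1.5]
opening: 0.0499
```

```bash
python3 - <<'E'
from h import *
plan([.5331,-.4245,.113],.396,vmax=25,r=1)
print(observe()["torque"])
E
```

```text
t 46.18 at [ 533.4 -425.5  134.7] yaw 0.397 q6 0.39 n 1 open 49.9 F [-0.3 -0.3 -1.5]
[{"offset": [0.1, -1.0, 21.7], "rotation": [-0.001, -0.001, 0.001]}]
[-0.00914452 -0.05935212 -0.03228343]
```

Request:
apply_moves --motion '[{"offset": [0,0,5],"rotation": [0,0,0]},{"offset": [0,0,5],"rotation": [0,0,0]},{"offset": [0,0,5],"rotation": [0,0,0]},{"offset": [0,0,4],"rotation": [0,0,0]}]'

```text
time: 46.52
tool_pos: [0.533, -0.4254, 0.1129]
tool_rot: [-3.14, -0.0, 0.396]
contact_force: [-0.6, 0.9, 12.9]
opening: 0.0496
```

```bash
python3 - <<'E'
from h import *
plan([.5331,-.4245,.113],.396,vmax=25,r=1)
E
```

```text
t 46.52 at [ 533.  -425.4  112.9] yaw 0.396 q6 0.39 n 1 open 49.6 F [-0.6  0.9 12.9]
[{"offset": [0.4, -0.8, -0.1], "rotation": [-0.002, -0.0, 0.0]}]
```

Bottomed at the expected height. Push a little more, then release and retreat.

Request:
apply_moves --motion '[{"offset": [0,0,2],"rotation": [0,0,0]},{"offset": [0,0,1],"rotation": [0,0,0]}]'

```text
time: 46.68
tool_pos: [0.5331, -0.4254, 0.1128]
tool_rot: [-3.141, -0.001, 0.397]
contact_force: [-1.2, -0.0, 2.2]
opening: 0.0497
```

Request:
apply_moves --motion '[{"offset": [0,0,0],"rotation": [0,0,0]},{"offset": [0,0,0],"rotation": [0,0,0]},{"offset": [0,0,0],"rotation": [0,0,0]},{"offset": [0,0,0],"rotation": [0,0,0]},{"offset": [0,0,-20],"rotation": [0,0,0]},{"offset": [0,0,-35],"rotation": [0,0,0]},{"offset": [0,0,-38],"rotation": [0,0,0]},{"offset": [0,0,-35],"rotation": [0,0,0]},{"offset": [-25,0,-10],"rotation": [0,0,0]},{"offset": [-25,0,0],"rotation": [0,0,0]},{"offset": [-25,0,0],"rotation": [0,0,0]},{"offset": [0,0,0],"rotation": [0,0,0]}]' --grip 0

```text
time: 47.68
tool_pos: [0.4633, -0.4547, 0.2549]
tool_rot: [-3.141, 0.0, 0.401]
contact_force: [0.8, -0.0, 0.8]
opening: 0.0919
```

```bash
python3 - <<'E'
from h import *
p=grab("top");q=grab("scene")
for pp in(p,q):
  for k in ["plug","socket","guard_handle","nut"]:
    for d in tip_of(k,pp)[:1]: print(k,round(d["score"],2),np.round(d["location"],4))
cv2.imwrite("pics/f1.png",np.hstack([cv2.resize(p["img"][150:230,195:275,::-1],None,fx=5,fy=5),cv2.resize(q["img"][155:235,225:305,::-1],None,fx=5,fy=5)]))
cv2.imwrite("pics/f2.png",np.hstack([cv2.resize(p["img"][150:230,345:425,::-1],None,fx=5,fy=5),cv2.resize(q["img"][200:280,70:150,::-1],None,fx=5,fy=5)]))
s=observe(); print(s["time"],s["tool_pos"],s["contact_force"])
E
```

```text
plug 0.45 [ 0.534  -0.4267  0.0066]
socket 0.58 [ 5.327e-01 -4.256e-01  5.000e-04]
guard_handle 0.93 [0.4992 0.0653 0.1787]
nut 0.24 [0.4969 0.0684 0.1776]
plug 0.64 [ 0.5335 -0.425   0.0092]
socket 0.72 [ 0.5322 -0.4255  0.0009]
guard_handle 0.9 [0.4997 0.0644 0.1762]
nut 0.69 [0.534  0.1176 0.0686]
48.1833 [ 0.46702466 -0.45224241  0.25357134] [-0.14529951  0.2874526   0.23753356]
```

View pics/f1.png

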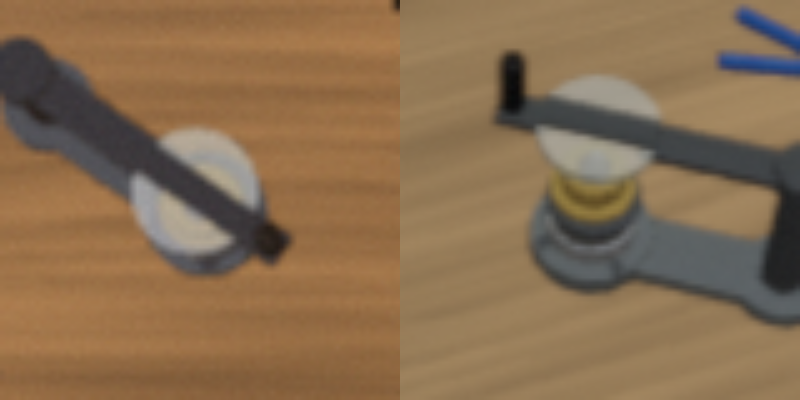

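View pics/f2.png

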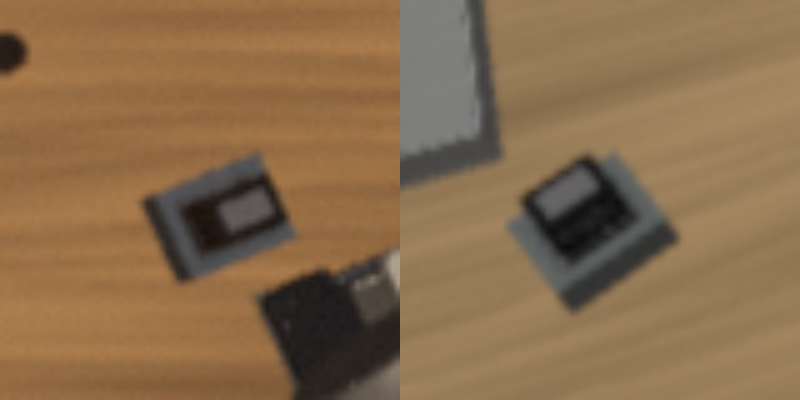

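```bash
python3 -c "
from cell import *
print(hand_in())"
```

```text
the job is handed in; nothing more can be done
None
```

The job is done and handed in, at about 48 s of the 210 s allowed; `hand_in` reports no verdict.

I swung the guard to about 1.3 rad. I then stacked bearing, grinding wheel, cutting disc, washer and brass nut (flange down) on the shaft. The spacer tube was not on the table, so I skipped it, and I left the green look-alike disc alone. After that I swung the guard back against its stop and pushed the plug down into the socket.

**Last checks:**
- **Stack:** The stack sits centred on the shaft in both camera views. Each part bottomed within about 3 mm of its expected height.
- **Guard:** The guard stopped at its home direction under a push of about 12 N. The last pictures show it within about 0.03 rad of home.
- **Plug:** The gripper came down to within 0.1 mm of the expected seated height. The networks put the plug about 1 to 2 mm from the socket centre, with its underside 7 to 9 mm above the table.
- **Robot:** The gripper was clear of everything and the force reading was near zero.

**Disagreements:** The two cameras differed by about 4 mm in y throughout, so I used their mean. The nut outline fit in the scene camera was poor, so I located the nut from its bore instead. I did not re-measure the bottle, cap, pliers, marker and rotary tool at the end; in the pictures I looked at along the way, none appeared to have moved. I saw no knocked parts and no grip slack.

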